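Calibrate the grain moisture tester

TASK

Calibrate the grain moisture tester: set the calibration puck, grip rib up, in the lower half of the open clamshell test cell, then swing the hinged upper half down until the two rims meet. Once it is shut, turn the wing knob on the meter's sloping front in small turns until the needle on the dial points within the width of the set mark, and let go. Leave everything else on the counter where it stands.

Things in the scene. Friction and masses are not known exactly. Their poses are not given: they have to be found in the camera images.
- puck: Blue plastic calibration puck: disc 80 mm across, 24 mm thick, with an upright grip rib on top, 50 mm long (puck x), 14 mm thick (puck y), 28 mm tall, so 52 mm over all; about 0.18 kg. Loose, stands on the counter rib up. Origin: centre of the underside, z up. It shares its two possible spots with the bowl.
- cell: Clamshell test cell, bolted down: steel foot 160 x 150 x 20 mm, plinth, on it the aluminium lower half, an open box 120 x 120 mm outside, 104 x 104 mm inside, 26 mm deep, rim 74 mm above the counter. Origin: centre of the underside; x points from the operator to the hinge side, z up.
- cell_floor (a point): Centre of the lower half's inner floor, 48 mm above the counter; axes as cell.
- shell_hinge (a point): Middle of the hinge line, on the far rim of the lower half (60 mm along cell x, 74 mm above the counter); the hinge line runs along cell y.
- shell_edge (a point): On the upper half: middle of its outer top edge opposite the hinge (120 mm from the hinge line, 40 mm above the rims when shut). The upper half is an inverted aluminium box 120 x 120 x 40 mm, 34 mm deep inside, 0.25 kg, with a lip 17 mm long, 50 mm wide, 8 mm thick on its free side. Open, it stands upright or leans away from the operator, its flat outside on the far side.
- shell (a joint): Opening angle of the upper half, rad: 0 shut rim on rim, starts at about 1.6 to 1.95, stop at 2.05. Stiff hinge: it stays at any angle; about 2 to 4 N at the free edge swings it.
- meter: Meter, a grey wedge console bolted down, 170 mm wide: front slopes at 30 degrees from 30 mm height (at its x -15 mm) to 93 mm (x +95 mm), then a flat deck to x +280 mm with a round dial (167 mm across, centre at x 190 mm, clear cover, top 112 mm high). Origin on the counter, 40 mm nearer the operator than the middle of the slope; x away from the operator, z up.
- knob_grip (a point): On the wing knob's axis, where to grip: 33 mm out from the sloping face. Its z axis points out along the knob's axis (30 degrees off vertical, towards the operator), its x axis along the grip bar; turns with the knob. Skirt 62 mm across, 10 mm thick; bar 64 mm long, 16 mm thick, from 10 to 47 mm above the face.
- knob (a joint): Knob angle, rad, grows clockwise as seen looking at the knob; range -1.2 to 3.6. Friction 0.06 N m; stays where left. Geared to the needle: needle angle = 0.35 x knob angle, without play.
- needle (a joint): Needle angle, rad, clockwise from above, 0 = straight away from the operator along meter x. Under the clear cover; only the knob moves it. Starts 0.3 to 0.9 rad anticlockwise of the set mark.
- setmark (a joint): Angle of the set mark on the dial, same zero and sense as the needle. It is fixed for the run, under the cover.
- needle_tip (a point): Tip of the needle, 62 mm from the dial centre; its x axis points along the needle outward. The needle is a dark thin bar with a short broad tail.
- mark_tip (a point): Inner end of the set mark, a dark block 8 mm wide and 14 mm long inside the bezel, the only one, 64 mm from the dial centre; its x axis points radially outward.
- bowl: Bystander: tan stoneware bowl, 110 mm across, 50 mm high; origin under its centre.
- stand: Bystander, fixed: slotted hardwood stand 90 x 112 (along its y) x 55 mm; origin under its centre. Holds three cells.
- cell0: Bystander: aluminium sample cell 64 x 20 x 100 mm, upright in the stand, top about 110 mm high; origin under its centre.
- cell1: Bystander: second sample cell, the same.
- cell2: Bystander: third sample cell, the same.
- funnel: Bystander: chrome funnel standing on its 96 mm mouth, 95 mm high; origin under its centre.
- scoop: Bystander: copper scoop lying flat, 180 mm long, 62 mm wide, 32 mm high; origin at the joint of pan (+x) and handle.
- jar: Bystander: closed jar, 68 mm across, 100 mm high; origin under its centre.
- tin: Bystander: steel tin, 72 mm across, 70 mm high; origin under its centre.
Mind the look-alikes: they are no part of the job. What is meant by the puck is not orange or yellow, and is the larger of those in its own colour.

How it is judged:
On the way, in this order (a step that is already met when the one before it is completed fails the run):
1. the puck lies flat in the lower half of the test cell, rib up (horizontal distance between puck and cell_floor below 0.02 m and z of puck in the frame of cell_floor below 0.005 m and angle between puck's own z axis and vertical below 0.1 rad), for 0.2 s.
2. the upper half is shut over the puck (all of step 1 and value of joint shell below 0.04 rad), for 0.2 s.
3. with the cell shut, the needle points within the set mark (all of step 2 and angle between the x axis of needle_tip and the x axis of mark_tip, either way round below 0.06 rad), for 0.2 s.
At the end, for the whole second after the job is handed in: Puck flat and rib up on the lower half's floor (20 mm off centre, 5 mm high, 0.1 rad tilt at most), upper half shut within 0.04 rad, needle within 0.06 rad of the mark's middle (half its width), puck and knob at rest; no bystander moved over 30 mm (all of step 3 and velocity of joint knob between -0.02 and 0.02 rad/s and linear speed of puck below 0.02 m/s); the robot touches nothing.
It fails at once if a bystander is moved more than 30 mm (distance of any of bowl, cell0, cell1, cell2, funnel, scoop, jar, tin from where it was at the start of the episode above 0.03 m).
It fails at once if the set mark is moved (distance of mark_tip from where it was at the start of the episode above 0.004 m).
It also fails if it takes over 72 s, if anything falls off the work surface, if the arm or the gripper's body presses on something with over 40 N, if the wrist force passes 120 N, or if a joint passes its speed limit or range.

ROBOT

A 6-joint arm with a two-finger parallel gripper is mounted at the origin on the work surface. World frame = base frame: x ahead of the robot, y to its left, z up, the work surface at z = 0. Lengths are in m, angles in rad, forces in N, time in s.
With the tool pointing down it reaches from about 0.375 to 0.9 m from the base axis. Payload 3.1 kg.
Tool frame: the origin (TCP) lies at the very end of the fingers, on their centre line; the grasp point (between the pads) lies 19 mm behind it (robot.hold_point_z is the z of the grasp point in the tool frame, in m); z points along the fingers, y is the direction in which the jaws open and shut (so a half turn about z gives the same grasp; the last joint's range is limited). The gripper opens to 87 mm and grips with 3 to 60 N. Pads are 19 mm wide; open, the fingers measure 117 mm over their backs; the gripper's body (75 mm by 190 mm) begins 51 mm behind the grasp point.
Start: joints at [1.137, 0.527, 1.433, -0, 1.181, -0.178], TCP at [0.157, 0.605, 0.223] pointing down, gripper open.
Joint ranges: [-3.08, 3.08], [-0.75, 2.2], [0.22, 2.44], [-1.43, 4.57], [0, 2.65], [-2.85, 2.85]. Speed limits (rad/s): [2.79, 2.79, 3.14, 3.14, 3.14, 3.14].

INTERFACE

Orientations are given as a unit quaternion [x, y, z, w].
In Python, from rig import robot, viewer, spotter gives the robot as it stands.
- The arm moves only by the shell command python3 -m crank 'ROWS' [FORCE]. ROWS is text: rows parted by semicolons, each of 7 numbers parted by spaces: the turn, a rotation vector about the tool's x, y, z in units of 5 degrees (1.0 is 5 degrees), then the shift along the tool's x, y, z in units of 40 mm (1.0 is 40 mm), then the gripper's target within -1 to 1 (shut at 1, half-way at 0, fully open at -1). A call has 1 to 5 rows; each row shifts and turns the pose as measured when the row begins, along the tool's axes as they then stand; what a row does not reach is not made up. A row lasts 1/8 s, in which the tool goes at most 62.5 mm and 10.7 degrees, less where a joint would pass 70% of its speed; a pose out of reach is approached as far as the arm can. A call is refused whole if a number of a shift passes 1 or a number of a turn 1, either way. A call with a gripper value outside its range is refused whole. The fingers move at their own pace and stop on an object; FORCE is the grip in N (left out, the last holds). Time passes only in rows, so rows that do not move let the fingers close. It gives the time, the measured TCP pose, the force and the opening at its end, in the units of the state.
- robot.get_obs(): the state, without advancing time (a new reading comes with each control period).
- viewer.camera(name): name is "scene" or "side" or "wrist"; returns a dict with "img" (420x560x3 uint8, red, green, blue), "camera_matrix" (3x3 intrinsics, pixels), "xyz" and "attitude" of the camera in the world. Camera axes: x right, y down, z forward; pixel columns grow to the right and rows downward; lengths in m; the calibration is good to about 2 mm. The wrist camera is an equidistant fisheye: a pixel r from the principal point sees the ray r / f radians off the axis. A picture is of the moment at which its call begins. There is no depth.
- robot.hand_in(): hands the job in, once; it reports no verdict.
Trained networks look in a picture, given as the dict that the camera call returned (one of the last four; its "shot" number tells which), for a name from the list of things; names that differ only in an ending like _2 or _b are one class to them, and where a whole thing is asked for, a point or a joint stands for the part that bears it (a point fixed in the world has none). Each returns a list of dicts, best first, with "score" (0 to 1); they miss things now and then, are a little off and sometimes report something else, mostly with a low value. They report only what shows in the picture. A call takes as long as a camera call. They do not tell look-alikes from the thing itself.
- spotter.boxes_of(name, picture): "at" ([x, y, z] in m, in the coordinates of the camera as it stood for that picture, good to about 4 mm: the middle of the surface that is visible of it).
The state is a dict: "time": time; "q": joint angles; "joint_velocities": joint speeds; "joint_torque": joint torques, N m; "position": TCP position; "tool_rot": TCP orientation; "ft_force": force on the tool from outside, world axes, zero at the start; "moment": the same for the moment, N m; "grip_width": finger opening in m.
Only numpy, scipy, OpenCV 4.12 (cv2) and the standard library are available. Lean on these libraries where they do the work, as an engineer would, in place of code of your own. Each camera call takes 0.05 s, during which the arm holds its last target.

## Working session

There is one attempt and no reset: what is moved stays moved. The work goes in short steps, Python scripts to look and compute and a shell command to move; the robot and the scene stay as the last step left them, time stands still between calls to the robot, and variables do not carry over. Pictures are saved under pics/ and viewed, and the job is handed in when it is done.

```bash
ls; mkdir -p pics; python3 - <<'E'
from rig import robot, viewer, spotter
import cv2
print(robot.get_obs(), robot.hold_point_z)
for n in ("scene","side","wrist"):
    p=viewer.camera(n)
    cv2.imwrite(f"pics/a_{n}.png",p["img"][:,:,::-1])
    print(n,p["camera_matrix"],p["xyz"],p["attitude"],p["shot"])
E
```

```text
pics
{'time': 0.0, 'q': array([ 1.13751212e+00,  5.28448873e-01,  1.43386442e+00, -1.11845000e-05,
        1.18137207e+00, -1.78476785e-01]), 'joint_velocities': array([ 2.78883482e-04,  1.15372742e-05,  2.06409497e-04, -1.25497096e-03,
       -6.71920459e-04, -1.69534722e-03]), 'joint_torque': array([ 1.81889891e-04, -4.40026259e+01, -1.76598483e+01,  6.34381059e-02,
        5.80447877e-02, -1.30965559e-04]), 'position': array([0.15719655, 0.60417971, 0.22159429]), 'tool_rot': array([ 1.27057148e-01,  9.91894846e-01, -9.99342385e-04, -3.10160545e-04]), 'ft_force': array([-0.14065327,  0.12921397, -0.82847898]), 'moment': array([ 0.02297501, -0.01932754,  0.04108699]), 'grip_width': 0.08731749054589354} -0.0187
scene [[381.72004611   0.         282.79738986]
 [  0.         381.72004611 202.85553473]
 [  0.           0.           1.        ]] [ 1.12281718 -0.48021221  0.80640809] [ 0.84315298  0.3710311  -0.15825843 -0.35550421] 1
side [[459.76370968   0.         285.90156414]
 [  0.         459.76370968 207.33878101]
 [  0.           0.           1.        ]] [-0.27126128 -0.81882353  0.95561144] [ 0.81706246 -0.35108275  0.17156881 -0.42392686] 2
wrist [[325.1922621    0.         282.23588822]
 [  0.         325.1922621  218.55406987]
 [  0.           0.           1.        ]] [0.08858919 0.62386774 0.3830441 ] [0.78437984 0.60605117 0.07965189 0.10538414] 3
```

View pics/a_scene.png

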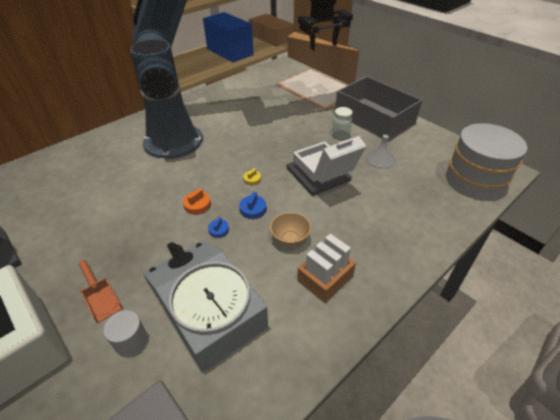

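View pics/a_side.png

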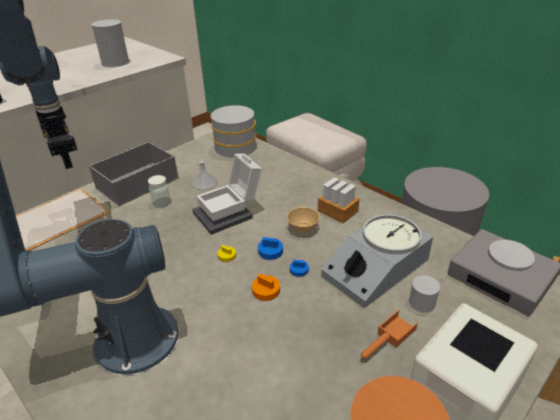

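View pics/a_wrist.png

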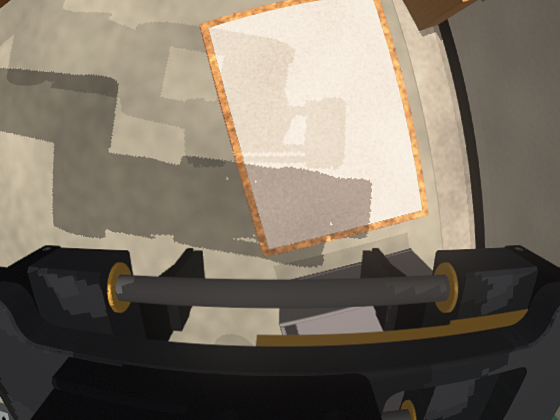

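The scene view shows blue discs at (253,206) and (218,228), an orange one at (197,201) and a yellow one at (252,177). In the side view they are at (270,248), (299,267), (266,287) and (227,254). The larger blue disc fits the description. Next I'll get measurements and a confirming crop.

```bash
cat > h.py <<'E'
from rig import robot, viewer, spotter
import numpy as np, cv2
from scipy.spatial.transform import Rotation as R
def ray(p,uv):
    K=p["camera_matrix"]; d=np.array([(uv[0]-K[0,2])/K[0,0],(uv[1]-K[1,2])/K[1,1],1.])
    return np.array(p["xyz"]),R.from_quat(p["attitude"]).apply(d/np.linalg.norm(d))
def onz(p,uv,z):
    o,d=ray(p,uv); return o+d*(z-o[2])/d[2]
def proj(p,X):
    c=R.from_quat(p["attitude"]).inv().apply(np.array(X)-p["xyz"]); K=p["camera_matrix"]
    return np.array([K[0,0]*c[0]/c[2]+K[0,2],K[1,1]*c[1]/c[2]+K[1,2]])
def projw(p,X): # fisheye
    c=R.from_quat(p["attitude"]).inv().apply(np.array(X)-p["xyz"]); K=p["camera_matrix"]
    th=np.arctan2(np.hypot(c[0],c[1]),c[2]); f=np.arctan2(c[1],c[0])
    return np.array([K[0,2]+K[0,0]*th*np.cos(f),K[1,2]+K[1,1]*th*np.sin(f)])
def onzw(p,uv,z):
    K=p["camera_matrix"]; a=(uv[0]-K[0,2])/K[0,0]; b=(uv[1]-K[1,2])/K[1,1]; th=np.hypot(a,b)
    d=np.array([np.sin(th)*a/th,np.sin(th)*b/th,np.cos(th)]) if th>0 else np.array([0,0,1.])
    d=R.from_quat(p["attitude"]).apply(d); o=np.array(p["xyz"]); return o+d*(z-o[2])/d[2]
def world(p,at): return R.from_quat(p["attitude"]).apply(at)+p["xyz"]
def crop(p,name,u0,v0,u1,v1,s):
    cv2.imwrite(f"pics/{name}.png",cv2.resize(p["img"][v0:v1,u0:u1,::-1],None,fx=s,fy=s,interpolation=cv2.INTER_CUBIC))
E
python3 - <<'E'
from h import *
np.set_printoptions(precision=3,suppress=True)
for n in ("scene","side"):
    p=viewer.camera(n); print(n)
    crop(p,f"b_{n}_puck",*((170,150,310,255) if n=="scene" else (205,220,345,325)),5)
    for o in ["puck","cell","shell_edge","meter","knob_grip","needle_tip","mark_tip","bowl","stand","funnel","scoop","jar","tin"]:
        for r in spotter.boxes_of(o,p):
            w=world(p,r["at"]); print(o,round(r["score"],2),w,proj(p,w).round(0))
E
```

```text
scene
puck 0.77 [0.362 0.07  0.017] [250. 176.]
puck 0.69 [ 0.351 -0.127  0.024] [195. 202.]
puck 0.56 [ 0.483 -0.137  0.021] [219. 229.]
puck 0.55 [ 0.482 -0.018  0.024] [252. 208.]
cell 0.92 [0.566 0.205 0.078] [327. 174.]
cell 0.8 [0.794 0.    0.103] [340. 249.]
cell 0.78 [ 0.791 -0.066  0.092] [319. 267.]
cell 0.57 [ 0.794 -0.034  0.105] [330. 256.]
shell_edge 0.8 [0.6   0.207 0.155] [339. 158.]
meter 0.66 [ 0.701 -0.307  0.095] [209. 303.]
meter 0.17 [ 0.543 -0.289  0.081] [179. 259.]
knob_grip 0.85 [ 0.548 -0.287  0.084] [180. 259.]
needle_tip 0.69 [ 0.691 -0.299  0.106] [209. 295.]
mark_tip 0.62 [0.584 0.455 0.029] [381. 155.]
bowl 0.9 [0.618 0.011 0.032] [292. 226.]
bowl 0.18 [ 0.794 -0.032  0.106] [331. 256.]
stand 0.67 [ 0.816 -0.078  0.046] [323. 288.]
funnel 0.95 [0.583 0.453 0.028] [380. 155.]
scoop 0.86 [ 0.452 -0.471  0.005] [ 99. 297.]
jar 0.92 [0.4   0.457 0.071] [341. 122.]
tin 0.64 [ 0.619 -0.466  0.07 ] [124. 330.]
side
puck 0.88 [ 0.336 -0.133  0.026] [266. 288.]
puck 0.75 [ 0.463 -0.141  0.021] [299. 268.]
puck 0.72 [0.356 0.067 0.018] [226. 254.]
puck 0.71 [ 0.
[... 294 characters left out ...]
6.]
shell_edge 0.68 [ 0.738 -0.061  0.038] [337. 212.]
shell_edge 0.38 [ 0.586 -0.47   0.07 ] [423. 289.]
meter 0.83 [ 0.597 -0.317  0.079] [377. 258.]
knob_grip 0.9 [ 0.525 -0.292  0.09 ] [355. 264.]
needle_tip 0.48 [ 0.743 -0.062  0.038] [338. 211.]
needle_tip 0.37 [ 0.698 -0.3    0.101] [393. 233.]
bowl 0.77 [0.641 0.008 0.035] [302. 217.]
bowl 0.38 [ 0.457 -0.02   0.026] [269. 249.]
stand 0.88 [ 0.742 -0.062  0.035] [338. 212.]
funnel 0.94 [0.563 0.45  0.027] [203. 181.]
scoop 0.57 [ 0.457 -0.472  0.015] [393. 332.]
scoop 0.47 [ 0.458 -0.02   0.022] [269. 250.]
jar 0.72 [0.376 0.448 0.064] [159. 193.]
jar 0.72 [ 0.764 -0.04   0.101] [338. 191.]
tin 0.67 [ 0.585 -0.471  0.067] [422. 291.]
```

View pics/b_scene_puck.png

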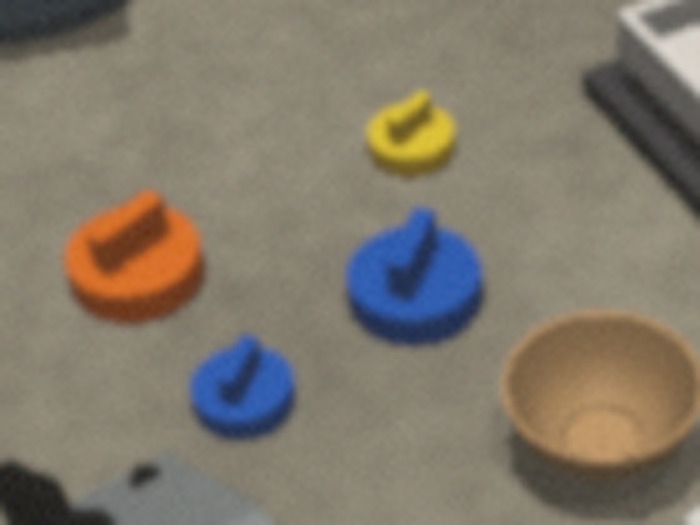

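View pics/b_side_puck.png

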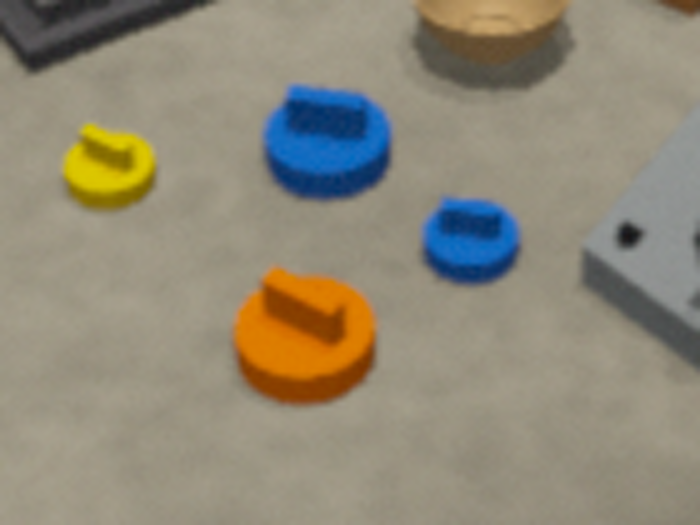

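The larger blue disc, scene (253,206) and side (270,248), is the puck. It has the wider blue disc, with the small blue one at (218,228). Next I'll look closely at the cell and the meter.

```bash
python3 - <<'E'
from h import *
p=viewer.camera("scene"); np.save("scene.npy",p,allow_pickle=True)
crop(p,"c_scene_cell",280,125,370,200,8); crop(p,"c_scene_meter",140,230,280,335,5)
p=viewer.camera("side"); np.save("side.npy",p,allow_pickle=True)
crop(p,"c_side_cell",185,145,275,230,7); crop(p,"c_side_meter",315,205,440,300,6)
E
```

```text
(no output)
```

View pics/c_scene_cell.png

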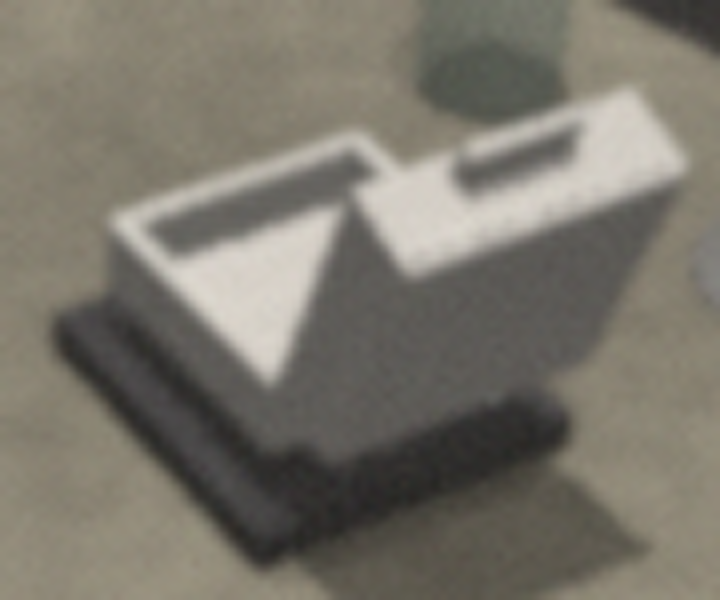

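View pics/c_side_cell.png

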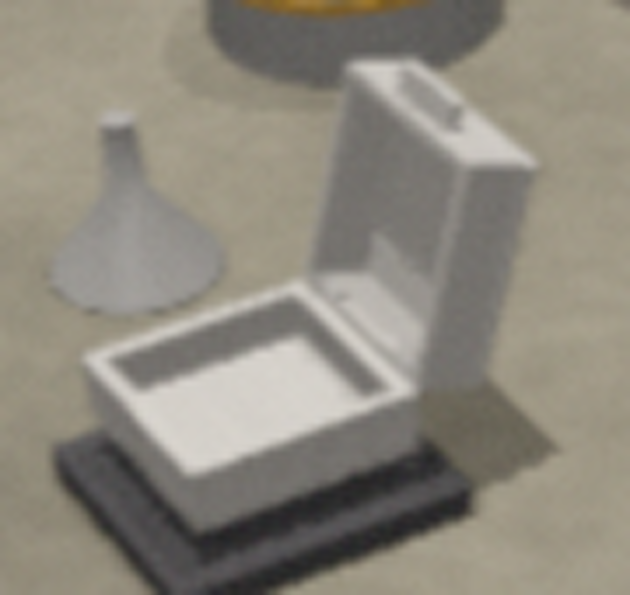

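View pics/c_scene_meter.png

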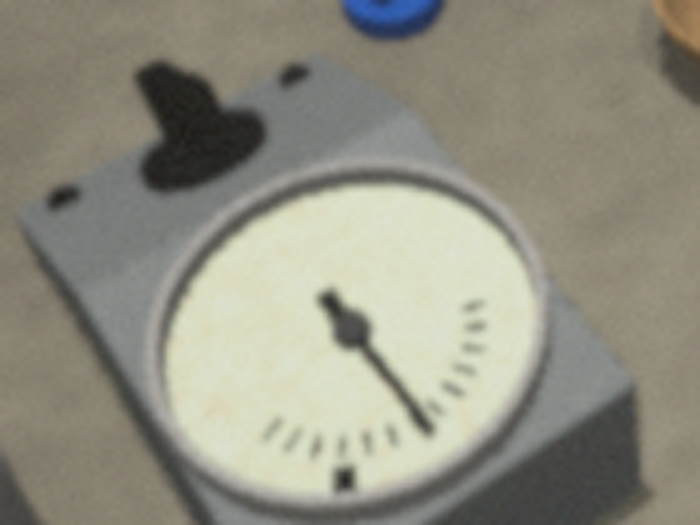

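View pics/c_side_meter.png

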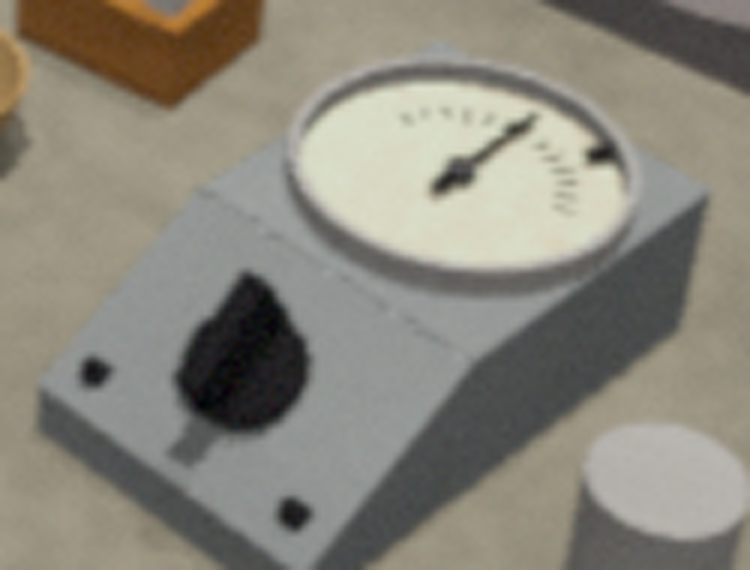

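```bash
cat > fit.py <<'E'
from h import *
from scipy.optimize import least_squares, minimize
np.set_printoptions(precision=4,suppress=True)
S=np.load("scene.npy",allow_pickle=True).item(); D=np.load("side.npy",allow_pickle=True).item()
# puck silhouettes
def mask(p,c,r=25):
    hsv=cv2.cvtColor(p["img"],cv2.COLOR_RGB2HSV); m=cv2.inRange(hsv,(100,120,30),(130,255,255))
    n,l,st,ce=cv2.connectedComponentsWithStats(m); 
    i=1+np.argmin(np.linalg.norm(ce[1:]-np.array(c),axis=1)); return (l==i).astype(np.uint8),st[i]
t=np.linspace(0,2*np.pi,60)
def render(p,x,y,w,k=6):
    out=np.zeros((420*1,560*1),np.float32)
    c,s=np.cos(w),np.sin(w)
    hulls=[[(.04*np.cos(a),.04*np.sin(a),z) for a in t for z in(0,.024)],[(a*.025,b*.007,z) for a in(-1,1) for b in(-1,1) for z in(.024,.052)]]
    for H in hulls:
        q=np.array([proj(p,(x+c*a-s*b,y+s*a+c*b,z)) for a,b,z in H])
        h=cv2.convexHull(np.round(q*16).astype(np.int32)); m=np.zeros((420,560),np.uint8)
        cv2.fillConvexPoly(m,h,255,cv2.LINE_AA,4); out=np.maximum(out,m/255.)
    return out
if __name__=="__main__":
    ms=[(S,mask(S,(253,206))),(D,mask(D,(270,248)))]
    print([m[1] for _,m in ms])
    def cost(v): return sum(np.abs(render(p,*v)-m[0]).sum() for p,m in ms)
    best=None
    for w in np.arange(-1.5,1.6,.3):
        r=minimize(cost,(.47,-.02,w),method="Nelder-Mead",options=dict(initial_simplex=[(.47,-.02,w),(.48,-.02,w),(.47,-.01,w),(.47,-.02,w+.2)]))
        if best is None or r.fun<best.fun: best=r
    print("puck",best.x,best.fun)
    for p,m in ms: # each view alone
        r=minimize(lambda v:np.abs(render(p,*v)-m[0]).sum(),best.x,method="Nelder-Mead"); print(r.x,r.fun)
    # cell
    for u in [(110,218),(355,135),(272,385)]: print(onz(S,(u[0]/8+280,u[1]/8+125),.074))
    for u in [(88,360),(195,475),(415,390),(300,288)]: print(onz(D,(u[0]/7+185,u[1]/7+145),.074))
E
python3 fit.py
```

```text
[array([240, 192,  26,  26, 488], dtype=int32), array([258, 237,  25,  22, 444], dtype=int32)]
puck [ 0.4713 -0.0068 -0.9458] 255.63529411764705
[ 0.4658 -0.0068 -0.941 ] 146.32156862745097
[ 0.4749 -0.0069 -0.9402] 102.66666666666667
[0.4182 0.2079 0.074 ]
[0.4454 0.3212 0.074 ]
[0.5343 0.181  0.074 ]
[0.4458 0.3162 0.074 ]
[0.4214 0.2022 0.074 ]
[0.5373 0.1786 0.074 ]
[0.5584 0.2892 0.074 ]
```

```bash
cat > fit2.py <<'E'
from fit import *
from fit import S,D
# cell joint fit
def cellpt(v,a,b,z):
    x,y,w=v[:3]; return np.array([x+np.cos(w)*a-np.sin(w)*b,y+np.sin(w)*a+np.cos(w)*b,z])
def shellpt(v,d,h,b): # d from hinge toward free edge, h above rim plane when shut
    t=v[3]; return cellpt(v,.06-d*np.cos(t)+h*np.sin(t),b,.074+d*np.sin(t)+h*np.cos(t))
s8=lambda u:(np.array(u)/8+(280,125)); d7=lambda u:(np.array(u)/7+(185,145))
obs=[(S,s8((108,215)),('c',-.06,-.06,.074)),(S,s8((355,130)),('c',-.06,.06,.074)),
(D,d7((86,358)),('c',-.06,.06,.074)),(D,d7((193,477)),('c',-.06,-.06,.074)),(D,d7((417,388)),('c',.06,-.06,.074)),(D,d7((300,285)),('c',.06,.06,.074)),
(S,s8((352,192)),('s',.12,0,-.06)),(S,s8((630,85)),('s',.12,.04,.06)) if 0 else (S,s8((410,278)),('s',.12,.04,-.06)),(S,s8((688,165)),('s',.12,.04,.06)),(S,s8((632,88)),('s',.12,0,.06)),
(D,d7((348,66)),('s',.12,0,.06)),(D,d7((465,162)),('s',.12,0,-.06)),(D,d7((537,163)),('s',.12,.04,-.06)),(D,d7((417,60)),('s',.12,.04,.06)),
(D,d7((53,455)),('c',-.08,.075,.02)),(D,d7((472,490)),('c',.08,-.075,.02)),(S,s8((52,332)),('c',-.08,-.075,.02))]
if __name__=="__main__":
    f=lambda v:np.concatenate([proj(p,(cellpt if o[0]=='c' else shellpt)(v,*o[1:]))-u for p,u,o in obs])
    r=least_squares(f,(.49,.24,-.2,1.8),loss="soft_l1"); print("cell",r.x); print(r.fun.reshape(-1,2).round(1).tolist())
    for p,n,c in((S,"scene",(253,206)),(D,"side",(270,248))):
        m=render(p,.4713,-.0068,-.9458); im=p["img"].copy()
        e=cv2.morphologyEx((m>.5).astype(np.uint8),cv2.MORPH_GRADIENT,np.ones((2,2),np.uint8)); im[e>0]=(255,0,0)
        q=dict(p); q["img"]=im; crop(q,"d_"+n,c[0]-30,c[1]-25,c[0]+30,c[1]+25,8)
    a=cv2.imread("pics/d_scene.png");b=cv2.imread("pics/d_side.png"); cv2.imwrite("pics/d.png",cv2.resize(np.hstack([a,b]),(800,333)))
E
python3 fit2.py
```

```text
cell [ 0.492   0.2488 -0.2159  1.8697]
[[-0.4, 1.3], [-0.0, 0.8], [-0.3, -0.2], [-0.1, -0.3], [0.0, 0.4], [0.1, -0.7], [-0.6, -0.1], [-0.0, 0.1], [0.6, 0.9], [-0.4, 0.2], [-0.6, -0.7], [0.2, 0.2], [0.1, -0.3], [-0.6, 0.1], [-0.7, -1.4], [0.5, -1.2], [-0.7, -1.8]]
```

View pics/d.png

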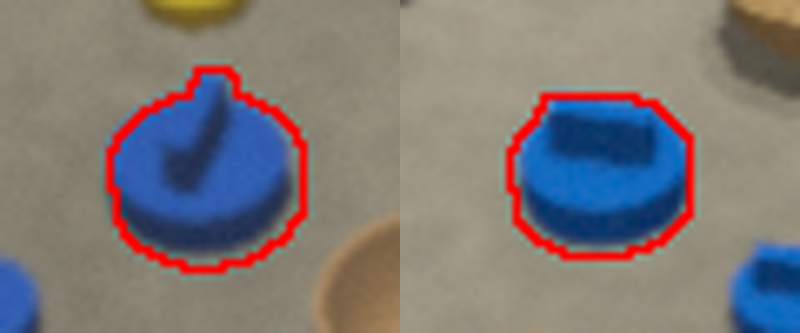

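```bash
cat > fit3.py <<'E'
import fit
from fit import *
def mask(p,c):
    b=p["img"].astype(int); m=((b[:,:,2]-b[:,:,0])>25).astype(np.uint8)
    n,l,st,ce=cv2.connectedComponentsWithStats(m); i=1+np.argmin(np.linalg.norm(ce[1:]-np.array(c),axis=1)); return (l==i).astype(np.float32),st[i]
def rs(p,x,y,w,k):
    c,s=np.cos(w),np.sin(w); K=4
    out=np.zeros((420*K,560*K),np.uint8)
    for H in [[(.04*np.cos(a),.04*np.sin(a),z) for a in t for z in(0,.024)],[(a*.025,b*.007,z) for a in(-1,1) for b in(-1,1) for z in(.024,.052)]]:
        q=np.array([proj(p,(x+k*(c*a-s*b),y+k*(s*a+c*b),z*k)) for a,b,z in H])
        cv2.fillConvexPoly(out,cv2.convexHull(np.round((q+.5)*K-.5).astype(np.int32)),255)
    return cv2.resize(out,(560,420),interpolation=cv2.INTER_AREA)/255.
ms=[(S,mask(S,(253,206))),(D,mask(D,(270,248)))]
print([m[1] for _,m in ms])
for vs in ([0,1],[0],[1]):
    r=None
    for w0 in (1.2,.5,-.9):
        i0=np.array((.47,-.012,w0,1.)); q=minimize(lambda v:sum(np.abs(rs(ms[i][0],*v)-ms[i][1][0]).sum() for i in vs),i0,method="Nelder-Mead",options=dict(initial_simplex=[i0]+[i0+d for d in np.diag((.01,.01,.3,.06))]))
        print("  ",w0,q.x,q.fun)
        if r is None or q.fun<r.fun: r=q
    print(vs,r.x,r.fun)
E
python3 fit3.py
```

```text
[array([239, 191,  28,  28, 542], dtype=int32), array([257, 237,  27,  23, 482], dtype=int32)]
   1.2 [ 0.4692 -0.0067  1.5463  0.9465] 137.33333333333331
   0.5 [ 0.4693 -0.0069  1.0423  0.943 ] 150.69411764705882
   -0.9 [ 0.4712 -0.0065 -0.8571  0.9782] 118.62745098039215
[0, 1] [ 0.4712 -0.0065 -0.8571  0.9782] 118.62745098039215
   1.2 [ 0.4662 -0.0065  2.0012  0.951 ] 32.27450980392157
   0.5 [ 0.4657 -0.0053  0.8734  0.9557] 43.88235294117647
   -0.9 [ 0.4662 -0.006  -0.8102  0.9629] 34.101960784313725
[0] [ 0.4662 -0.0065  2.0012  0.951 ] 32.27450980392157
   1.2 [ 0.4749 -0.006   2.1505  0.9747] 20.666666666666664
   0.5 [ 0.4758 -0.0051  2.2222  0.9853] 29.509803921568626
   -0.9 [ 0.4741 -0.0067 -1.0372  0.9746] 20.27058823529412
[1] [ 0.4741 -0.0067 -1.0372  0.9746] 20.27058823529412
```

```bash
cat > go.py <<'E'
import sys
from h import *
def Rt(yaw,tilt=0.,ax=None):
    # tool down with x axis at yaw
    x=np.array([np.cos(yaw),np.sin(yaw),0]); z=np.array([0,0,-1.]); return R.from_matrix(np.c_[x,np.cross(z,x),z])
def plan(pos,Rg,n=None):
    o=robot.get_obs(); Rc=R.from_quat(o["tool_rot"]); d=Rc.inv().apply(np.array(pos)-o["position"])/.04
    r=np.degrees((Rc.inv()*Rg).as_rotvec())/5
    k=n or int(np.ceil(max(np.abs(d).max(),np.abs(r).max(),np.linalg.norm(d)/1.5)))
    print("t %.2f"%o["time"],"pos",o["position"].round(4),"F",o["ft_force"].round(1),"w",round(o["grip_width"],4))
    print("total turn",r.round(2),"shift",d.round(2),"| rows",k,":",(r/max(k,1)).round(2),(d/max(k,1)).round(2))
if __name__=="__main__":
    a=[float(v) for v in sys.argv[1:]]; plan(a[:3],Rt(a[3]))
E
python3 go.py .47 -.006 .17 2.19
```

```text
t 1.65 pos [0.1575 0.6048 0.2226] F [-0.3 -0.  -0. ] w 0.0873
total turn [0.   0.   7.99] shift [-11.41 -12.81   1.31] | rows 13 : [0.   0.   0.61] [-0.88 -0.99  0.1 ]
```

```bash
python3 -m crank '0 0 0 -.88 -.98 0 -1; 0 0 0 -.88 -.98 0 -1; 0 0 0 -.88 -.98 0 -1; 0 0 0 -.88 -.98 0 -1; 0 0 0 -.88 -.98 0 -1' 30; python3 -m crank '0 0 0 -.88 -.98 0 -1; 0 0 0 -.88 -.98 0 -1; 0 0 0 -.88 -.98 0 -1; 0 0 0 -.88 -.98 0 -1; 0 0 0 -.88 -.98 0 -1'; python3 -m crank '0 0 1 0 0 0 -1; 0 0 1 0 0 0 -1; 0 0 1 0 0 0 -1; 0 0 1 0 0 0 -1; 0 0 1 0 0 0 -1'; python3 go.py .47 -.006 .17 2.19
```

```text
time: 2.28
position: [0.2817, 0.3691, 0.2226]
tool_rot: [0.123, 0.992, 0.003, 0.002]
ft_force: [1.5, 0.1, 0.1]
grip_width: 0.0869
time: 2.9
position: [0.4092, 0.1288, 0.2239]
tool_rot: [0.123, 0.992, 0.004, 0.005]
ft_force: [0.6, 1.3, -0.0]
grip_width: 0.0872
time: 3.52
position: [0.4134, 0.1239, 0.2251]
tool_rot: [0.346, 0.938, 0.006, 0.006]
ft_force: [0.6, 0.1, 0.8]
grip_width: 0.087
t 3.52 pos [0.4134 0.1239 0.2251] F [0.6 0.1 0.8] w 0.087
total turn [0.19 0.07 2.8 ] shift [-3.17 -1.57  1.38] | rows 4 : [0.05 0.02 0.7 ] [-0.79 -0.39  0.34]
```

```bash
python3 -m crank '0 0 0 -.8 -.4 .3 -1; 0 0 0 -.8 -.4 .3 -1; 0 0 0 -.8 -.4 .3 -1; 0 0 0 -.8 -.4 .3 -1; 0 0 .9 0 0 0 -1';python3 -m crank '.2 .1 .9 0 0 0 -1; 0 0 .9 0 0 0 -1; 0 0 0 0 0 0 -1';  python3 go.py .47 -.006 .17 2.19; python3 - <<'E'
from h import *
p=viewer.camera("wrist"); np.save("w1.npy",p,allow_pickle=True); im=p["img"].copy()
for X in [(.47,-.006,0),(.47,-.006,.052)]:
    u=projw(p,X); print(u, p["xyz"]); cv2.drawMarker(im,(int(u[0]),int(u[1])),(255,0,0),0,8)
cv2.imwrite("pics/e_wrist.png",im[:,:,::-1])
E
```

```text
time: 4.15
position: [0.4741, -0.0115, 0.1774]
tool_rot: [0.383, 0.924, 0.007, 0.009]
ft_force: [0.3, 0.1, 0.2]
grip_width: 0.0869
time: 4.53
position: [0.4748, -0.0127, 0.1774]
tool_rot: [0.457, 0.889, 0.001, 0.002]
ft_force: [-0.2, -0.3, -0.4]
grip_width: 0.0872
t 4.53 pos [ 0.4748 -0.0127  0.1774] F [-0.2 -0.3 -0.4] w 0.0872
total turn [0.04 0.02 0.02] shift [ 0.21 -0.    0.19] | rows 1 : [0.04 0.02 0.02] [ 0.21 -0.    0.19]
[280.77180328 192.61290191] [0.43291779 0.04662364 0.33865022]
[280.71528681 203.36389818] [0.43291779 0.04662364 0.33865022]
```

View pics/e_wrist.png

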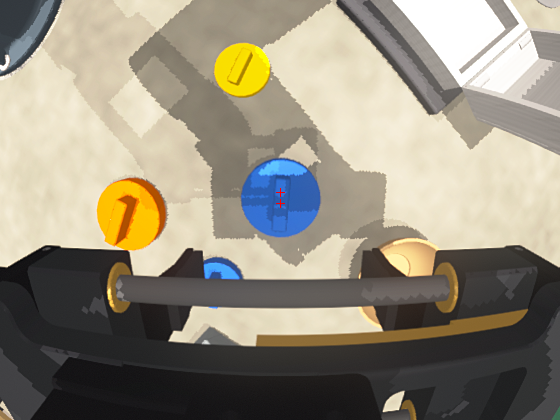

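The wrist view shows the puck centred at (280,197) with its rib vertical in the image, so it lines up with tool x as predicted. The fit holds, so I'll descend.

```bash
python3 -m crank '0 0 0 .2 0 .9 -1; 0 0 0 0 0 .9 -1; 0 0 0 0 0 .9 -1; 0 0 0 0 0 .8 -1; 0 0 0 0 0 .2 -1';  python3 go.py .47 -.006 .027 2.19
```

```text
time: 5.2
position: [0.4754, -0.0068, 0.028]
tool_rot: [0.454, 0.891, 0.002, 0.007]
ft_force: [-0.4, 0.9, -0.3]
grip_width: 0.0872
t 5.20 pos [ 0.4754 -0.0068  0.028 ] F [-0.4  0.9 -0.3] w 0.0872
total turn [0.12 0.11 0.1 ] shift [ 0.1  -0.1   0.02] | rows 1 : [0.12 0.11 0.1 ] [ 0.1  -0.1   0.02]
```

```bash
python3 -m crank '.1 .1 .1 .1 -.1 0 -1; 0 0 0 0 0 0 1; 0 0 0 0 0 0 1; 0 0 0 0 0 0 1; 0 0 0 0 0 0 1' 30;python3 -m crank '0 0 0 0 0 0 1;0 0 0 0 0 0 1;0 0 0 0 0 0 1';python3 -m crank '0 0 0 0 0 -.9 1;0 0 0 0 0 -.9 1;0 0 0 0 0 -.9 1';  python3 go.py .492 .2488 .15 2.926; python3 - <<'E'
from h import *
p=viewer.camera("wrist"); cv2.imwrite("pics/f_wrist.png",p["img"][:,:,::-1])
E
```

```text
time: 5.82
position: [0.4717, -0.0062, 0.0312]
tool_rot: [0.458, 0.889, 0.001, 0.004]
ft_force: [-0.6, 0.4, 1.3]
grip_width: 0.0549
time: 6.2
position: [0.4719, -0.0063, 0.0314]
tool_rot: [0.458, 0.889, 0.001, 0.004]
ft_force: [-1.2, 1.0, -0.5]
grip_width: 0.0251
time: 6.58
position: [0.4688, -0.0057, 0.139]
tool_rot: [0.458, 0.889, -0.0, -0.001]
ft_force: [0.3, 0.2, -0.3]
grip_width: 0.0019
t 6.58 pos [ 0.4688 -0.0057  0.139 ] F [ 0.3  0.2 -0.3] w 0.0019
total turn [-0.   -0.01 -8.42] shift [ 4.84  4.17 -0.27] | rows 9 : [-0.   -0.   -0.94] [ 0.54  0.46 -0.03]
```

View pics/f_wrist.png

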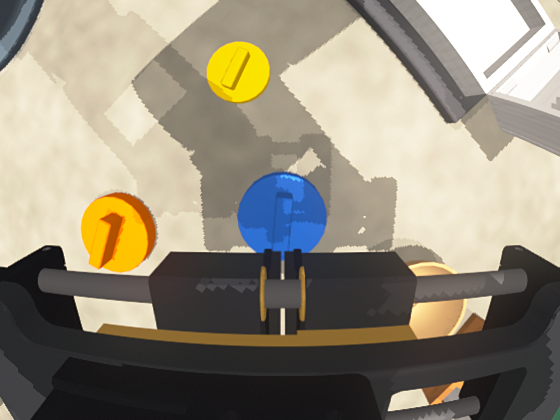

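I lifted before the fingers had closed, so the puck is still on the counter. I'll reopen, redo the descent and wait for the grip.

```bash
python3 -m crank '0 0 0 0 0 0 -1;0 0 0 0 0 0 -1;0 0 0 0 0 0 -1;0 0 0 0 0 0 -1;0 0 0 0 0 0 -1';python3 -m crank '0 0 0 0 0 0 -1;0 0 0 0 0 0 -1;0 0 0 0 0 0 -1'; python3 go.py .47 -.006 .027 2.19; python3 - <<'E'
from h import *
p=viewer.camera("wrist"); print(projw(p,(.47,-.006,.024)))
crop(p,"g_wrist",200,140,360,260,5)
E
```

```text
time: 7.25
position: [0.4696, -0.0058, 0.1406]
tool_rot: [0.458, 0.889, 0.0, 0.001]
ft_force: [0.6, -0.2, 0.3]
grip_width: 0.0433
time: 7.62
position: [0.4694, -0.0058, 0.1401]
tool_rot: [0.458, 0.889, 0.0, 0.001]
ft_force: [0.6, 0.5, 0.3]
grip_width: 0.073
t 7.62 pos [ 0.4694 -0.0058  0.1401] F [0.6 0.5 0.3] w 0.073
total turn [0.01 0.01 0.01] shift [-0.01  0.01  2.83] | rows 3 : [0. 0. 0.] [-0.    0.    0.94]
[281.43593944 215.56986946]
```

View pics/g_wrist.png

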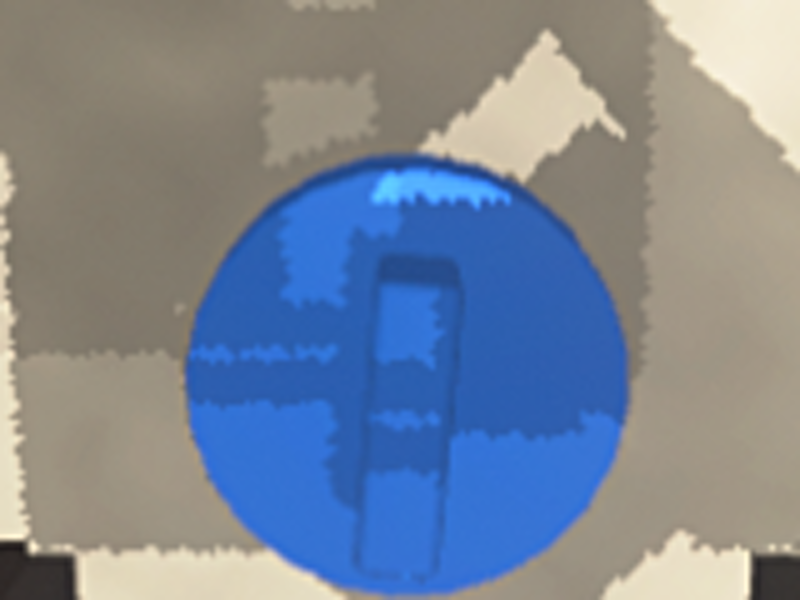

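```bash
python3 -m crank '0 0 0 0 0 .9 -.5; 0 0 0 0 0 .9 -.5; 0 0 0 0 0 .9 -.5; 0 0 0 0 0 .2 -.5; 0 0 0 0 0 0 1';python3 -m crank '0 0 0 0 0 0 1;0 0 0 0 0 0 1;0 0 0 0 0 0 1;0 0 0 0 0 0 1;0 0 0 0 0 0 1' 30;python3 -m crank '0 0 0 0 0 0 1;0 0 0 0 0 0 1;0 0 0 0 0 0 1;0 0 0 0 0 0 1;0 0 0 0 0 0 1'
```

```text
time: 8.3
position: [0.4728, -0.0067, 0.0246]
tool_rot: [0.457, 0.889, 0.001, 0.004]
ft_force: [-0.0, -0.9, 0.9]
grip_width: 0.0608
time: 8.93
position: [0.474, -0.0069, 0.0265]
tool_rot: [0.457, 0.889, 0.001, 0.006]
ft_force: [-1.8, -0.0, 2.9]
grip_width: 0.014
time: 9.55
position: [0.474, -0.007, 0.0266]
tool_rot: [0.457, 0.889, 0.001, 0.005]
ft_force: [-0.1, 0.2, 0.6]
grip_width: 0.0135
```

```bash
python3 -m crank '0 0 0 0 0 -.9 1;0 0 0 0 0 -.9 1;0 0 0 0 0 -.9 1;0 0 0 0 0 -.5 1;0 0 0 0 0 0 1';  python3 go.py .492 .2488 .15 2.926; python3 - <<'E'
from h import *
p=viewer.camera("wrist"); crop(p,"h_wrist",200,140,360,260,5)
o=robot.get_obs(); Rc=R.from_quat(o["tool_rot"])
for dx in(-.004,0,.004): print(dx,projw(p,o["position"]+Rc.apply([dx+.04,0,.0026])),projw(p,o["position"]+Rc.apply([dx,.04,.0026])),projw(p,o["position"]+Rc.apply([dx,-.04,.0026])))
E
```

```text
time: 10.18
position: [0.4712, -0.006, 0.1558]
tool_rot: [0.458, 0.889, 0.001, 0.003]
ft_force: [0.2, -0.5, -3.2]
grip_width: 0.0138
t 10.18 pos [ 0.4712 -0.006   0.1558] F [ 0.2 -0.5 -3.2] w 0.0138
total turn [ 0.03  0.06 -8.42] shift [4.88 4.12 0.14] | rows 9 : [ 0.    0.01 -0.94] [0.54 0.46 0.02]
-0.004 [279.4071204  201.67826785] [350.66217777 271.42053104] [208.84867174 271.47157818]
0 [279.38636224 194.10246205] [351.19134831 264.93448617] [208.2726348  264.99715997]
0.004 [279.36643594 186.45740135] [351.70999966 258.33553384] [207.70770749 258.41046891]
```

View pics/h_wrist.png

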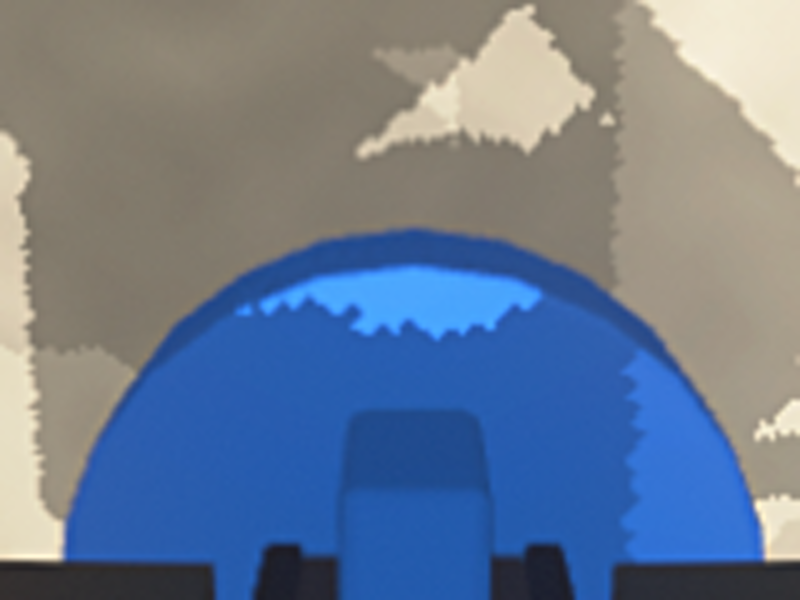

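```bash
python3 -m crank '0 0 0 .97 .82 0 1;0 0 0 .97 .82 0 1;0 0 0 .97 .82 0 1;0 0 0 .97 .82 0 1;0 0 0 .8 .7 0 1'; python3 -m crank '0 0 -1 0 0 0 1;0 0 -1 0 0 0 1;0 0 -1 0 0 0 1;0 0 -1 0 0 0 1;0 0 -1 0 0 0 1'; python3 -m crank '0 0 -1 0 0 0 1;0 0 -1 0 0 0 1;0 0 -1 0 0 0 1; 0 0 -.4 0 0 0 1'; python3 go.py .492 .2488 .15 2.926
```

```text
time: 10.85
position: [0.4896, 0.2418, 0.1463]
tool_rot: [0.462, 0.887, -0.003, -0.003]
ft_force: [0.5, 0.6, -3.1]
grip_width: 0.0134
time: 11.48
position: [0.4832, 0.2448, 0.1351]
tool_rot: [0.249, 0.968, -0.006, -0.012]
ft_force: [0.2, 0.1, -1.9]
grip_width: 0.014
time: 11.98
position: [0.478, 0.2434, 0.1264]
tool_rot: [0.098, 0.995, -0.007, -0.021]
ft_force: [-0.1, -0.2, -2.8]
grip_width: 0.0138
t 11.97 pos [0.478  0.2434 0.1264] F [-0.1 -0.2 -2.8] w 0.0138
total turn [-0.21 -0.45  0.22] shift [-0.29  0.19 -0.61] | rows 1 : [-0.21 -0.45  0.22] [-0.29  0.19 -0.61]
```

```bash
python3 -m crank '-.2 -.45 .2 -.3 .2 -.3 1; 0 0 0 0 0 0 1';  python3 go.py .492 .2488 .13 2.926
```

```text
time: 12.22
position: [0.4916, 0.2491, 0.1356]
tool_rot: [0.108, 0.994, -0.001, -0.001]
ft_force: [0.4, -0.7, -2.4]
grip_width: 0.0139
t 12.22 pos [0.4916 0.2491 0.1356] F [ 0.4 -0.7 -2.4] w 0.0139
total turn [-0.02 -0.02 -0.01] shift [-0.01 -0.    0.14] | rows 1 : [-0.02 -0.02 -0.01] [-0.01 -0.    0.14]
```

```bash
python3 - <<'E'
from h import *
p=viewer.camera("side");crop(p,"i_side",185,120,285,225,6)
p=viewer.camera("scene");crop(p,"i_scene",280,110,370,200,6)
a=cv2.imread("pics/i_side.png");b=cv2.imread("pics/i_scene.png"); h=min(a.shape[0],b.shape[0]);c=np.hstack([a[:h],b[:h]]);cv2.imwrite("pics/i.png",cv2.resize(c,None,fx=.68,fy=.68))
p=viewer.camera("wrist"); cv2.imwrite("pics/i_wrist.png",p["img"][:,:,::-1])
E
```

```text
(no output)
```

View pics/i.png

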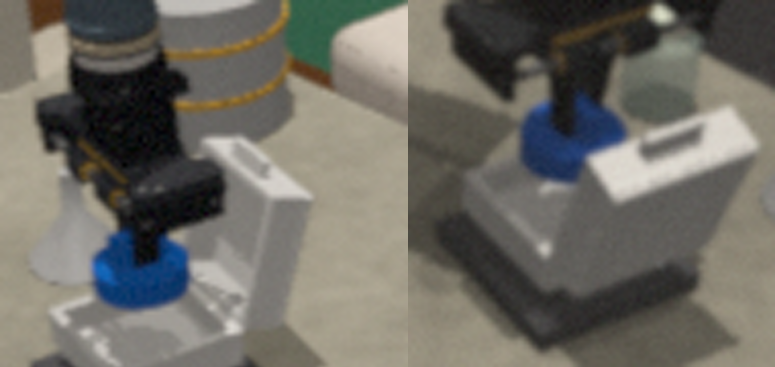

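View pics/i_wrist.png

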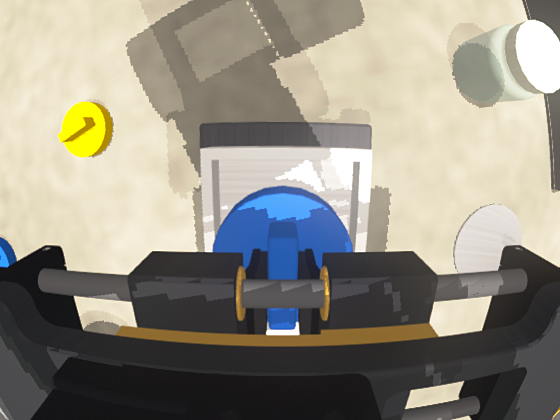

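```bash
python3 -m crank '0 0 0 0 .05 .7 1; 0 0 0 0 0 .5 1;0 0 0 0 0 0.1 1; 0 0 0 0 0 0 1';  python3 go.py .492 .2488 .0765 2.926
```

```text
time: 12.88
position: [0.4904, 0.2504, 0.0824]
tool_rot: [0.108, 0.994, -0.001, -0.002]
ft_force: [-0.2, 0.1, -2.6]
grip_width: 0.0137
t 12.88 pos [0.4904 0.2504 0.0824] F [-0.2  0.1 -2.6] w 0.0137
total turn [-0.03 -0.04 -0.01] shift [-0.05 -0.03  0.15] | rows 1 : [-0.03 -0.04 -0.01] [-0.05 -0.03  0.15]
```

```bash
python3 -m crank '0 0 0 0 0 .15 1; 0 0 0 0 0 .05 1; 0 0 0 0 0 0 1'; python3 go.py .492 .2488 .0765 2.926
```

```text
time: 13.25
position: [0.4915, 0.2508, 0.0756]
tool_rot: [0.108, 0.994, -0.001, -0.001]
ft_force: [0.4, 0.3, -2.4]
grip_width: 0.0135
t 13.25 pos [0.4915 0.2508 0.0756] F [ 0.4  0.3 -2.4] w 0.0135
total turn [-0.02 -0.01 -0.01] shift [-0.02 -0.05 -0.02] | rows 1 : [-0.02 -0.01 -0.01] [-0.02 -0.05 -0.02]
```

```bash
python3 -m crank '0 0 0 0 0 .06 1; 0 0 0 0 0 .02 1'
```

```text
time: 13.5
position: [0.4917, 0.2507, 0.0745]
tool_rot: [0.108, 0.994, -0.001, -0.0]
ft_force: [-1.8, -0.3, 1.4]
grip_width: 0.0137
```

```bash
python3 -m crank '0 0 0 0 0 0 .2; 0 0 0 0 0 0 .2; 0 0 0 0 0 0 .2; 0 0 0 0 0 0 .2'; python3 -m crank '0 0 0 0 0 -.9 .2;0 0 0 0 0 -.9 1;0 0 0 0 0 -.9 1;0 0 0 0 0 -.9 1;0 0 0 0 0 -.9 1'; python3 - <<'E'
from h import *
p=viewer.camera("wrist"); cv2.imwrite("pics/j_wrist.png",p["img"][:,:,::-1]); print(projw(p,(.492,.2488,.1)),projw(p,(.492,.2488,.048)))
p=viewer.camera("side");crop(p,"j_side",185,120,285,225,5)
E
```

```text
time: 14.0
position: [0.493, 0.2511, 0.0751]
tool_rot: [0.108, 0.994, 0.0, 0.001]
ft_force: [-0.2, -0.6, -0.8]
grip_width: 0.0342
time: 14.62
position: [0.4904, 0.2504, 0.2561]
tool_rot: [0.108, 0.994, -0.002, -0.003]
ft_force: [-0.4, 0.2, -0.5]
grip_width: 0.0041
[280.57556522 207.01124083] [281.02958017 197.06251561]
```

View pics/j_wrist.png

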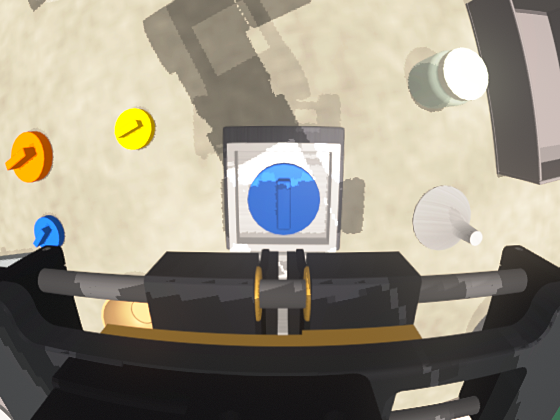

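View pics/j_side.png

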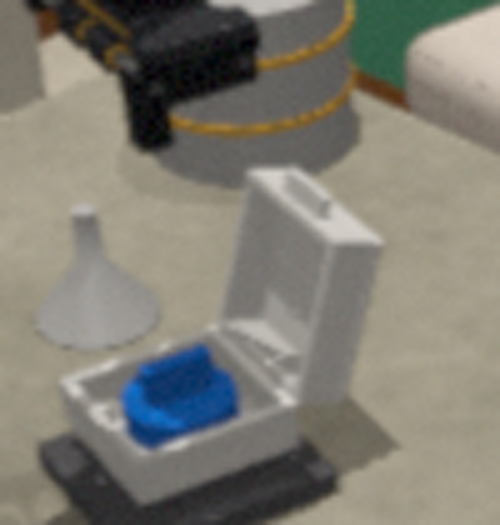

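The puck sits centred at (284,198), between inner walls at 237 and 331, rib up. Next I'll go over the lid to its far side.

```bash
cat > uv.py <<'E'
from go import *
import sys
H=np.array([.5506,.2359,.074]); cx=np.array([.9768,-.2142,0]); 
u,z=map(float,sys.argv[1:3]); plan(H+u*cx+[0,0,z],Rt(2.926))
o=robot.get_obs(); d=o["position"]-H; print("u",d@cx,"z",d[2],"v",d@[.2142,.9768,0])
E
python3 -m crank '0 0 0 -1 0 -.05 1;0 0 0 -1 0 -.05 1;0 0 0 -1 0 -.05 1;0 0 0 -1 0 -.05 1;0 0 0 -1 0 -.05 1'; python3 uv.py .14 .082
```

```text
time: 15.35
position: [0.688, 0.2083, 0.2644]
tool_rot: [0.106, 0.994, -0.001, -0.004]
ft_force: [0.8, 0.7, -0.3]
grip_width: 0.0003
t 15.35 pos [0.688  0.2083 0.2644] F [ 0.8  0.7 -0.3] w 0.0003
total turn [-0.03 -0.08  0.03] shift [-0.02 -0.05  2.71] | rows 3 : [-0.01 -0.03  0.01] [-0.01 -0.02  0.9 ]
u 0.14014294878262812 z 0.19040452250876672 v 0.00244902525629123
```

```bash
python3 -m crank '0 0 0 0 0 .9 1;0 0 0 0 0 .9 1;0 0 0 0 0 .8 1;0 0 0 0 0 .1 1'; python3 uv.py .14 .082;python3 - <<'E'
from h import *
p=viewer.camera("side");crop(p,"k_side",165,80,315,230,4)
p=viewer.camera("scene");crop(p,"k_scene",270,60,420,210,4)
cv2.imwrite("pics/k.png",cv2.resize(np.hstack([cv2.imread("pics/k_side.png"),cv2.imread("pics/k_scene.png")]),(800,400)))
E
```

```text
time: 15.85
position: [0.6892, 0.2057, 0.1475]
tool_rot: [0.108, 0.994, -0.002, -0.005]
ft_force: [0.5, 0.5, -0.2]
grip_width: 0.0003
t 15.85 pos [0.6892 0.2057 0.1475] F [ 0.5  0.5 -0.2] w 0.0003
total turn [-0.05 -0.12 -0.01] shift [ 0.05 -0.01 -0.21] | rows 1 : [-0.05 -0.12 -0.01] [ 0.05 -0.01 -0.21]
u 0.14190250020603148 z 0.07348297795472465 v 0.00016718142128684072
```

View pics/k.png

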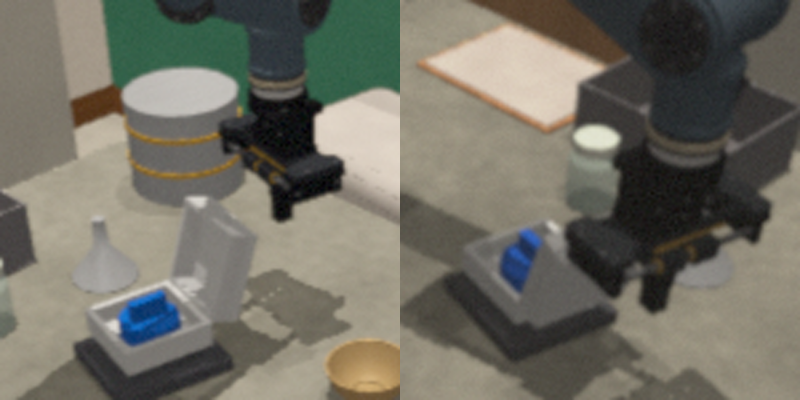

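```bash
python3 -m crank '0 0 0 .5 0 -.3 1;0 0 0 .6 0 0 1;0 0 0 .6 0 -.1 1;0 0 0 .6 0 -.1 1'; python3 uv.py .0125 .103
```

```text
time: 16.45
position: [0.6107, 0.2262, 0.1809]
tool_rot: [0.108, 0.994, 0.002, 0.011]
ft_force: [6.5, -1.5, 3.5]
grip_width: 0.0005
t 16.45 pos [0.6107 0.2262 0.1809] F [ 6.5 -1.5  3.5] w 0.0005
total turn [ 0.07  0.25 -0.02] shift [ 1.21 -0.09  0.07] | rows 2 : [ 0.03  0.13 -0.01] [ 0.6  -0.04  0.04]
u 0.060792127158262446 z 0.10688691786076483 v 0.0033783498767343805
```

```bash
python3 -m crank '0 .2 0 0 0 .4 1;0 0 0 .3 -.1 .1 1;0 0 0 .4 0 0 1'; python3 uv.py .0125 .103
```

```text
time: 16.82
position: [0.5892, 0.2291, 0.1666]
tool_rot: [0.108, 0.994, 0.005, 0.012]
ft_force: [4.8, -1.7, 4.0]
grip_width: 0.0006
t 16.82 pos [0.5892 0.2291 0.1666] F [ 4.8 -1.7  4. ] w 0.0006
total turn [ 0.14  0.26 -0.02] shift [ 0.66 -0.04 -0.28] | rows 1 : [ 0.14  0.26 -0.02] [ 0.66 -0.04 -0.28]
u 0.0391256903136222 z 0.09259104611420717 v 0.0015846926575902045
```

```bash
python3 -m crank '0 .2 0 .6 0 -.1 1;0 0 0 .6 0 0 1;0 0 0 .6 0 0 1'; python3 uv.py -.028 .096;python3 - <<'E'
from h import *
p=viewer.camera("side");crop(p,"l_side",165,80,315,230,4)
E
```

```text
time: 17.2
position: [0.5184, 0.2445, 0.1708]
tool_rot: [0.109, 0.994, 0.006, 0.006]
ft_force: [1.9, -1.2, 0.6]
grip_width: 0.0002
t 17.20 pos [0.5184 0.2445 0.1708] F [ 1.9 -1.2  0.6] w 0.0002
total turn [ 0.16  0.12 -0.03] shift [-0.13 -0.04  0.02] | rows 1 : [ 0.16  0.12 -0.03] [-0.13 -0.04  0.02]
u -0.03332363127563788 z 0.09679801859335253 v 0.0015307964366081236
```

View pics/l_side.png

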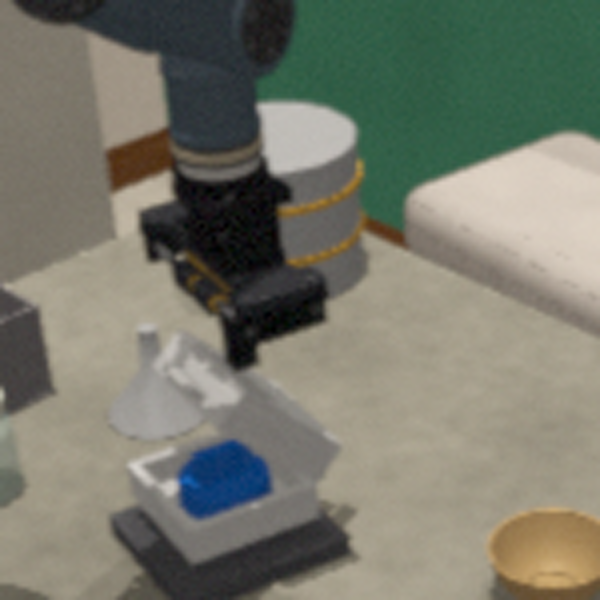

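Tracking the plan at θ ≈ 0.8. I'll continue along the arc downward.

```bash
python3 -m crank '0 0 0 .5 0 .3 1;0 0 0 .4 0 .4 1;0 0 0 .1 0 .5 1'; python3 uv.py -.075 .058
```

```text
time: 17.62
position: [0.4705, 0.2548, 0.1228]
tool_rot: [0.108, 0.994, 0.006, 0.001]
ft_force: [-1.0, -0.2, 3.0]
grip_width: 0.0003
t 17.62 pos [0.4705 0.2548 0.1228] F [-1.  -0.2  3. ] w 0.0003
total turn [ 0.14  0.01 -0.02] shift [-0.18 -0.03 -0.23] | rows 1 : [ 0.14  0.01 -0.02] [-0.18 -0.03 -0.23]
u -0.08232004315794221 z 0.048810084319213076 v 0.001329658495751579
```

```bash
python3 -m crank '0 0 0 0 0 .15 1;0 0 0 0 0 .1 1'; python3 -m crank '0 0 0 0 0 .15 1;0 0 0 0 0 .15 1'
```

```text
time: 17.88
position: [0.4674, 0.2548, 0.114]
tool_rot: [0.108, 0.994, 0.005, -0.002]
ft_force: [-7.0, -3.1, 45.2]
grip_width: 0.0003
time: 18.12
position: [0.4674, 0.2548, 0.114]
tool_rot: [0.107, 0.994, 0.005, -0.001]
ft_force: [-10.5, -4.4, 43.8]
grip_width: 0.0004
```

```bash
python3 -m crank '0 0 0 0 0 -.6 1;0 0 0 0 0 -.9 1;0 0 0 0 0 -.9 1;0 0 0 0 0 -.9 1;0 0 0 0 0 0 -1'; python3 - <<'E'
from h import *
p=viewer.camera("side");crop(p,"m_side",165,120,315,230,4)
p=viewer.camera("scene");np.save("scene2.npy",p,allow_pickle=True);cv2.imwrite("pics/m_scene.png",p["img"][:,:,::-1])
E
```

```text
time: 18.75
position: [0.4684, 0.2529, 0.2541]
tool_rot: [0.108, 0.994, 0.005, 0.0]
ft_force: [-0.3, 0.2, -0.0]
grip_width: 0.0049
```

View pics/m_side.png

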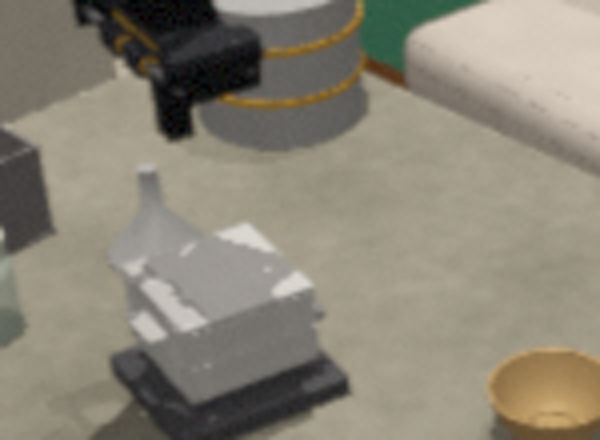

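View pics/m_scene.png

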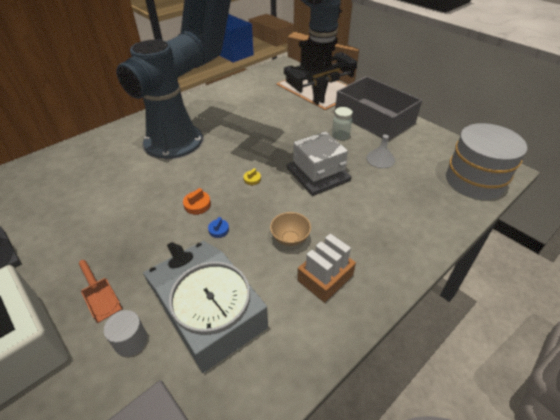

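The upper half is shut and the knob is untouched. Next I'll measure the meter, knob and needle.

```bash
cat > meter.py <<'E'
from h import *
from scipy.optimize import least_squares
np.set_printoptions(precision=4,suppress=True)
S=np.load("scene.npy",allow_pickle=True).item(); D=np.load("side.npy",allow_pickle=True).item()
s=lambda *u:np.array(u)/5+(140,230); d=lambda *u:np.array(u)/6+(315,205)
obs=[(D,d(40,393),(-.015,.085,.03)),(D,d(300,568),(-.015,-.085,.03)),(D,d(203,190),(.095,.085,.093)),(D,d(475,358),(.095,-.085,.093)),(D,d(707,193),(.28,-.085,.093)),
(S,s(18,215),(-.015,-.085,.03)),(S,s(317,52),(-.015,.085,.03)),(S,s(408,115),(.095,.085,.093)),(S,s(634,385),(.28,.085,.093))]
def mp(v,a): x,y,w=v; return np.array([x+np.cos(w)*a[0]-np.sin(w)*a[1],y+np.sin(w)*a[0]+np.cos(w)*a[1],a[2]])
for o in (obs,obs[:5],obs[5:]):
    r=least_squares(lambda v:np.concatenate([proj(p,mp(v,a))-u for p,u,a in o]),(.51,-.29,-.1),loss="soft_l1"); print(r.x,r.fun.reshape(-1,2).round(1).tolist())
    if o is obs: v=r.x
if __name__=="__main__":
  for p,h,tp,mk in((S,s(350,330),s(428,430),s(345,480)),(D,d(460,170),d(530,120),d(598,155))):
    for z in(.1,):
        w=[onz(p,u,z) for u in(h,tp,mk)]; a=[-(np.arctan2(*(q-w[0])[[1,0]])-v[2]) for q in w[1:]]
        print("hub",w[0],"expected",mp(v,(.19,0,z)),"needle",a[0],np.linalg.norm(w[1]-w[0]),"mark",a[1],np.linalg.norm(w[2]-w[0]))
E
python3 meter.py
```

```text
[ 0.5033 -0.2821 -0.091 ] [[-1.0, -1.8], [0.0, 1.7], [-0.9, -0.7], [-0.3, 0.6], [1.0, -0.7], [-1.7, 0.2], [-0.2, 0.6], [0.2, -0.9], [0.5, 0.7]]
[ 0.5032 -0.2834 -0.0856] [[-0.8, -1.5], [0.5, 1.9], [-0.8, -0.6], [0.0, 0.6], [1.0, -0.8]]
[ 0.5026 -0.281  -0.0944] [[-1.5, -0.2], [0.1, 0.3], [0.4, -1.1], [0.3, 0.5]]
hub [ 0.6899 -0.2969  0.1   ] expected [ 0.6925 -0.2993  0.1   ] needle -0.03511302430136499 0.06035000702698995 mark 0.5421483320007761 0.06902362963451664
hub [ 0.6954 -0.2979  0.1   ] expected [ 0.6925 -0.2993  0.1   ] needle -0.033238242517410393 0.05767310712606587 mark 0.5656243659009407 0.07067446905234702
```

```bash
cat > kn.py <<'E'
from go import *
v=(.5033,-.2821,-.091)
Rm=R.from_euler('z',v[2]); c,s_=np.cos(np.pi/6),.5
n=Rm.apply([-.5,0,c]); G=Rm.apply([.04,0,.0615])+[v[0],v[1],0]+n*.033
def Rk(phi): # bar turned by phi clockwise (tool z +)
    x=np.array([-c,0,-.5]); z=np.array([.5,0,-c]); return Rm*R.from_matrix(np.c_[x,np.cross(z,x),z])*R.from_euler('z',phi)
if __name__=="__main__":
    out,phi=float(sys.argv[1]),float(sys.argv[2]); print("G",G)
    plan(G-n*.0187+n*out,Rk(np.radians(phi)))
    o=robot.get_obs(); print("q",o["q"].round(3)); Rc=R.from_quat(o["tool_rot"])
    print("phi",np.degrees((Rk(0).inv()*Rc).as_rotvec()).round(1))
E
python3 kn.py .12 0
```

```text
G [ 0.52670277 -0.28423555  0.09007884]
t 18.85 pos [0.4662 0.2523 0.251 ] F [ 0.8 -0.4  0.4] w 0.0115
total turn [-0.29 -6.07 -1.42] shift [ -3.1  -12.95   1.71] | rows 13 : [-0.02 -0.47 -0.11] [-0.24 -1.    0.13]
q [ 0.279  0.365  1.636  0.011  1.143 -1.08 ]
phi [ 1.4 30.3  7.1]
```

```bash
python3 -m crank '0 0 0 -.2 -1 0 -1;0 0 0 -.2 -1 0 -1;0 0 0 -.2 -1 0 -1;0 0 0 -.2 -1 0 -1;0 0 0 -.2 -1 0 -1' 25;python3 -m crank '0 0 0 -.2 -1 0 -1;0 0 0 -.2 -1 0 -1;0 0 0 -.2 -1 0 -1;0 0 0 -.2 -1 0 -1;0 0 0 -.2 -1 0 -1';python3 -m crank '0 -1 0 0 0 0 -1;0 -1 0 0 0 0 -1;0 -1 0 0 0 0 -1;0 -1 0 0 0 0 -1;0 -1 0 0 0 0 -1'; python3 kn.py .12 0
```

```text
time: 19.48
position: [0.4574, 0.0449, 0.2414]
tool_rot: [0.105, 0.994, 0.003, -0.012]
ft_force: [0.7, -0.3, 0.3]
grip_width: 0.0604
time: 20.1
position: [0.4483, -0.1637, 0.2309]
tool_rot: [0.105, 0.994, 0.007, -0.021]
ft_force: [0.1, -0.9, 0.4]
grip_width: 0.0869
time: 20.72
position: [0.445, -0.1655, 0.2227]
tool_rot: [0.108, 0.975, -0.014, 0.193]
ft_force: [0.7, -0.7, -0.1]
grip_width: 0.087
G [ 0.52670277 -0.28423555  0.09007884]
t 20.73 pos [ 0.445  -0.1655  0.2227] F [ 0.7 -0.7 -0.1] w 0.087
total turn [-0.49 -1.52 -1.37] shift [-0.86 -2.63  1.53] | rows 3 : [-0.16 -0.51 -0.46] [-0.29 -0.88  0.51]
q [-0.724  0.212  2.078  0.387  0.546 -2.376]
phi [2.5 7.6 6.9]
```

```bash
python3 -m crank '-.2 -.5 -.5 -.2 -.85 .3 -1;-.2 -.5 -.5 -.25 -.85 .2 -1;-.1 -.5 -.4 -.2 -.85 .2 -1'; python3 kn.py .12 0;  python3 - <<'E'
from kn import *
p=viewer.camera("wrist"); cv2.imwrite("pics/n_wrist.png",p["img"][:,:,::-1]); print(projw(p,G),projw(p,G+n*.014), projw(p,G-n*.023))
E
```

```text
time: 21.1
position: [0.4712, -0.2604, 0.2161]
tool_rot: [0.055, 0.97, -0.006, 0.235]
ft_force: [0.6, -0.0, -0.1]
grip_width: 0.087
G [ 0.52670277 -0.28423555  0.09007884]
t 21.10 pos [ 0.4712 -0.2604  0.2161] F [ 0.6 -0.  -0.1] w 0.087
total turn [ 0.03 -0.56 -0.27] shift [ 0.28 -0.48  0.93] | rows 1 : [ 0.03 -0.56 -0.27] [ 0.28 -0.48  0.93]
q [-0.913  0.316  1.981  0.632  0.607 -2.853]
phi [-0.1  2.8  1.4]
[260.74624335 202.40384377] [259.74942878 204.97608715] [262.20523545 198.64514074]
```

View pics/n_wrist.png

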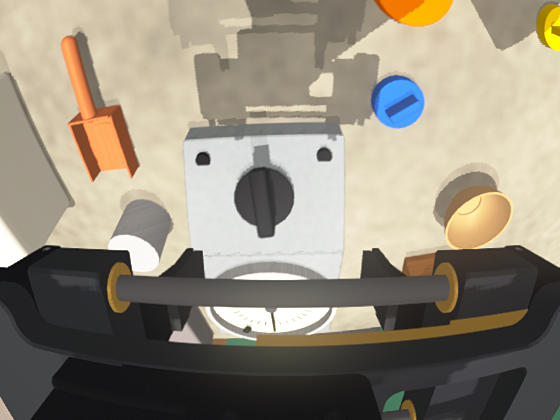

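The bar runs from (262,172) to (266,232), i.e. about −5° on the tool's clock, which agrees with needle/0.35. But joint 6 is at its range end here. I'll turn the tool half a turn for the equivalent grasp with room to turn clockwise.

```bash
python3 -m crank '0 0 1 0 0 0 -1;0 0 1 0 0 0 -1;0 0 1 0 0 0 -1;0 0 1 0 0 0 -1;0 0 1 0 0 0 -1'; python3 kn.py .12 180
```

```text
time: 21.78
position: [0.4715, -0.2642, 0.2108]
tool_rot: [0.272, 0.934, 0.046, 0.228]
ft_force: [0.1, -0.3, -0.5]
grip_width: 0.0871
G [ 0.52670277 -0.28423555  0.09007884]
t 21.77 pos [ 0.4715 -0.2642  0.2108] F [ 0.1 -0.3 -0.5] w 0.0871
total turn [-0.85  0.15 30.52] shift [ 0.04 -0.44  0.8 ] | rows 31 : [-0.03  0.    0.98] [ 0.   -0.01  0.03]
q [-0.916  0.329  1.977  0.631  0.602 -2.404]
phi [ 0.6  3.1 27.4]
```

```bash
for i in 1 2 3 4 5; do python3 -m crank '0 0 1 0 0 0 -1;0 0 1 0 0 0 -1;0 0 1 0 0 0 -1;0 0 1 0 0 0 -1;0 0 1 0 0 0 -1' | grep posi; done; python3 kn.py .12 174
```

```text
position: [0.4672, -0.2582, 0.2028]
position: [0.4629, -0.2523, 0.195]
position: [0.4586, -0.2463, 0.1875]
position: [0.4542, -0.2404, 0.1802]
position: [0.4499, -0.2344, 0.1732]
G [ 0.52670277 -0.28423555  0.09007884]
t 24.90 pos [ 0.4499 -0.2344  0.1732] F [ 0.1  0.8 -0.3] w 0.0871
total turn [-1.05  1.18  3.17] shift [0.28 1.28 0.12] | rows 4 : [-0.26  0.29  0.79] [0.07 0.32 0.03]
q [-0.91   0.376  2.031  0.629  0.592 -0.15 ]
phi [  8.6   6.9 157.8]
```

```bash
python3 -m crank '-.5 .6 .8 .1 .5 -.1 -1;-.5 .5 .8 .1 .5 -.1 -1;0 0 .8 .1 .2 -.1 -1;0 0 .8 0 .1 -.1 -1'; python3 kn.py .12 174
```

```text
time: 25.4
position: [0.461, -0.278, 0.192]
tool_rot: [0.967, 0.001, 0.253, 0.014]
ft_force: [0.3, 0.4, 0.1]
grip_width: 0.0871
G [ 0.52670277 -0.28423555  0.09007884]
t 25.40 pos [ 0.461 -0.278  0.192] F [0.3 0.4 0.1] w 0.0871
total turn [-0.23  0.1  -0.19] shift [0.16 0.03 0.5 ] | rows 1 : [-0.23  0.1  -0.19] [0.16 0.03 0.5 ]
q [-0.987  0.371  2.02   0.803  0.581 -0.065]
phi [  0.9   1.7 175. ]
```

```bash
python3 -m crank '-.2 .1 -.2 .1 0 .1 -1; 0 0 0 .06 0 .2 -1'; python3 kn.py .06 174;  python3 - <<'E'
from kn import *
p=viewer.camera("wrist"); im=p["img"].copy()
for a,b in ((.032,.014),(-.032,.014),(0,-.033)):
    u=projw(p,G+n*b+Rk(np.radians(-6)).apply([a,0,0])); print(u); cv2.drawMarker(im,(int(round(u[0])),int(round(u[1]))),(255,0,0),0,7)
cv2.imwrite("pics/o_wrist.png",im[:,:,::-1])
E
```

```text
time: 25.65
position: [0.4719, -0.2771, 0.1828]
tool_rot: [0.966, 0.008, 0.256, 0.024]
ft_force: [0.1, -0.2, -0.5]
grip_width: 0.0868
G [ 0.52670277 -0.28423555  0.09007884]
t 25.65 pos [ 0.4719 -0.2771  0.1828] F [ 0.1 -0.2 -0.5] w 0.0868
total turn [-0.04  0.03  0.02] shift [0.04 0.06 1.66] | rows 2 : [-0.02  0.01  0.01] [0.02 0.03 0.83]
q [-0.96   0.395  2.023  0.851  0.534 -0.112]
phi [  0.2   0.3 173.9]
[286.51937785 256.06690971]
[286.91180604 180.51280834]
[286.18535905 206.39649015]
```

View pics/o_wrist.png

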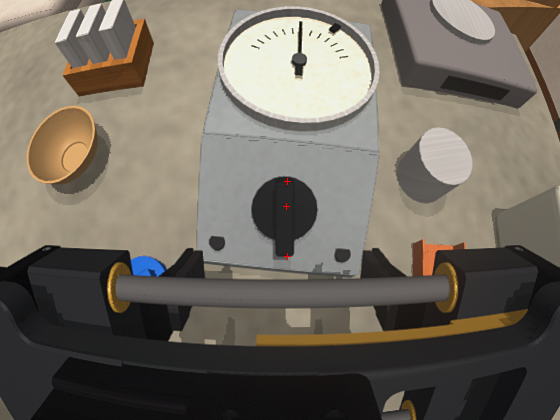

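```bash
python3 -m crank '0 0 0 0 0 .8 -.3; 0 0 0 0 .06 .8 -.3; 0 0 0 0 0 .8 -.3'; python3 kn.py .002 174
```

```text
time: 26.08
position: [0.5218, -0.2836, 0.097]
tool_rot: [0.966, 0.009, 0.256, 0.025]
ft_force: [-0.2, 0.1, 0.2]
grip_width: 0.0648
G [ 0.52670277 -0.28423555  0.09007884]
t 26.07 pos [ 0.5218 -0.2836  0.097 ] F [-0.2  0.1  0.2] w 0.0648
total turn [-0.02  0.03  0.05] shift [0.02 0.01 0.63] | rows 1 : [-0.02  0.03  0.05] [0.02 0.01 0.63]
q [-0.875  0.612  1.981  1.161  0.395 -0.383]
phi [  0.2   0.2 173.7]
```

```bash
python3 -m crank '0 0 0 0 0 .55 -.1; 0 0 0 0 0 .1 .2; 0 0 0 0 0 0 1;0 0 0 0 0 0 1;0 0 0 0 0 0 1' 25;python3 -m crank '0 0 0 0 0 0 1;0 0 0 0 0 0 1;0 0 0 0 0 0 1;0 0 0 0 0 0 1' ; python3 kn.py .0 174
```

```text
time: 26.7
position: [0.5349, -0.2842, 0.0714]
tool_rot: [0.967, 0.01, 0.254, 0.025]
ft_force: [1.1, -7.4, -3.9]
grip_width: 0.0156
time: 27.2
position: [0.5349, -0.2842, 0.0713]
tool_rot: [0.967, 0.01, 0.254, 0.025]
ft_force: [0.9, -1.8, -1.6]
grip_width: 0.0159
G [ 0.52670277 -0.28423555  0.09007884]
t 27.20 pos [ 0.5349 -0.2842  0.0713] F [ 0.9 -1.8 -1.6] w 0.0159
total turn [-0.02  0.07  0.07] shift [ 0.06  0.03 -0.04] | rows 1 : [-0.02  0.07  0.07] [ 0.06  0.03 -0.04]
q [-0.852  0.672  1.961  1.255  0.368 -0.465]
phi [6.000e-01 1.000e-01 1.737e+02]
```

```bash
python3 -m crank '0 0 .8 0 0 0 1;0 0 .8 0 0 0 1;0 0 .8 0 0 0 1;0 0 .8 0 0 0 1;0 0 .8 0 0 0 1'; python3 kn.py .0 271
```

```text
time: 27.82
position: [0.5349, -0.2839, 0.0713]
tool_rot: [0.953, -0.162, 0.255, -0.021]
ft_force: [0.9, -0.5, -1.1]
grip_width: 0.0154
G [ 0.52670277 -0.28423555  0.09007884]
t 27.82 pos [ 0.5349 -0.2839  0.0713] F [ 0.9 -0.5 -1.1] w 0.0154
total turn [ 0.05  0.07 15.38] shift [ 0.06  0.01 -0.04] | rows 16 : [0.   0.   0.96] [ 0.  0. -0.]
q [-0.852  0.671  1.961  1.253  0.369 -0.106]
phi [-6.000e-01 -1.000e-01 -1.659e+02]
```

```bash
python3 -m crank '0 0 .9 0 0 0 1;0 0 .9 0 0 0 1;0 0 .9 0 0 0 1;0 0 .9 0 0 0 1;0 0 .9 0 0 0 1';python3 -m crank '0 0 .9 0 0 0 1;0 0 .9 0 0 0 1;0 0 .9 0 0 0 1;0 0 .9 0 0 0 1;0 0 .9 0 0 0 1'; python3 kn.py .0 271; python3 - <<'E'
from h import *
p=viewer.camera("scene"); crop(p,"p_scene",140,230,280,335,5)
E
```

```text
time: 28.45
position: [0.5351, -0.2834, 0.0714]
tool_rot: [0.902, -0.349, 0.245, -0.072]
ft_force: [1.2, -0.9, -1.7]
grip_width: 0.0154
time: 29.08
position: [0.5355, -0.2831, 0.0716]
tool_rot: [0.813, -0.522, 0.226, -0.12]
ft_force: [-0.1, -1.4, -1.2]
grip_width: 0.0158
G [ 0.52670277 -0.28423555  0.09007884]
t 29.07 pos [ 0.5355 -0.2831  0.0716] F [-0.1 -1.4 -1.2] w 0.0158
total turn [0.05 0.07 6.14] shift [ 0.06 -0.01 -0.04] | rows 7 : [0.01 0.01 0.88] [ 0.01 -0.   -0.01]
q [-0.851  0.671  1.96   1.25   0.372  0.702]
phi [-5.000e-01 -1.000e-01 -1.197e+02]
```

View pics/p_scene.png

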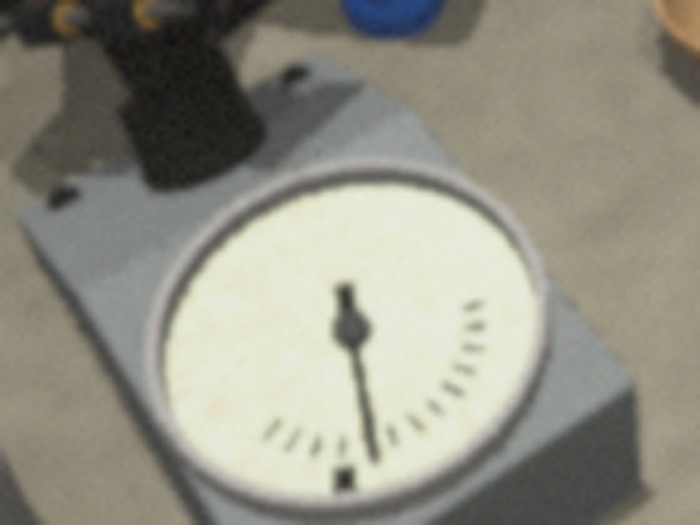

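```bash
python3 -m crank '0 0 .9 0 0 0 1;0 0 .9 0 0 0 1;0 0 .9 0 0 0 1;0 0 .9 0 0 0 1;0 0 .9 0 0 0 1'; python3 kn.py .0 271; python3 - <<'E'
from h import *
p=viewer.camera("scene"); crop(p,"q_scene",180,275,240,335,10)
p=viewer.camera("side"); crop(p,"q_side",360,205,430,265,10)
E
```

```text
time: 29.75
position: [0.5359, -0.283, 0.0718]
tool_rot: [0.694, -0.673, 0.197, -0.163]
ft_force: [0.0, -2.0, -1.9]
grip_width: 0.0161
G [ 0.52670277 -0.28423555  0.09007884]
t 29.75 pos [ 0.5359 -0.283   0.0718] F [ 0.  -2.  -1.9] w 0.0161
total turn [0.06 0.07 1.56] shift [ 0.05 -0.03 -0.04] | rows 2 : [0.03 0.04 0.78] [ 0.03 -0.01 -0.02]
q [-0.851  0.671  1.96   1.25   0.373  1.103]
phi [ -0.5  -0.1 -96.8]
```

View pics/q_scene.png

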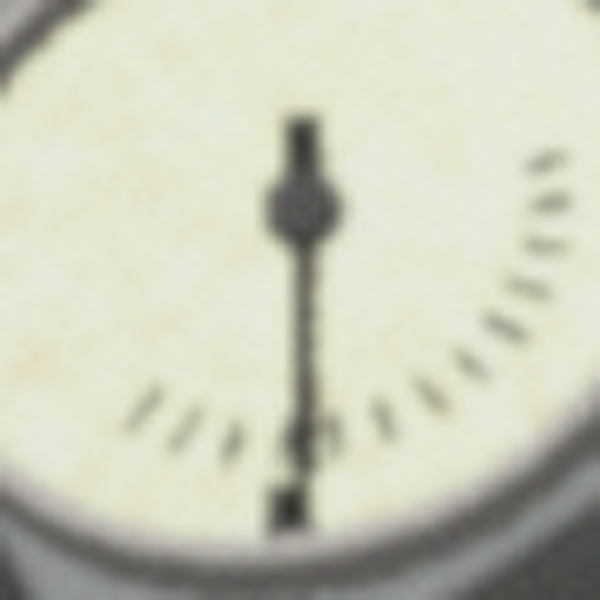

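View pics/q_side.png

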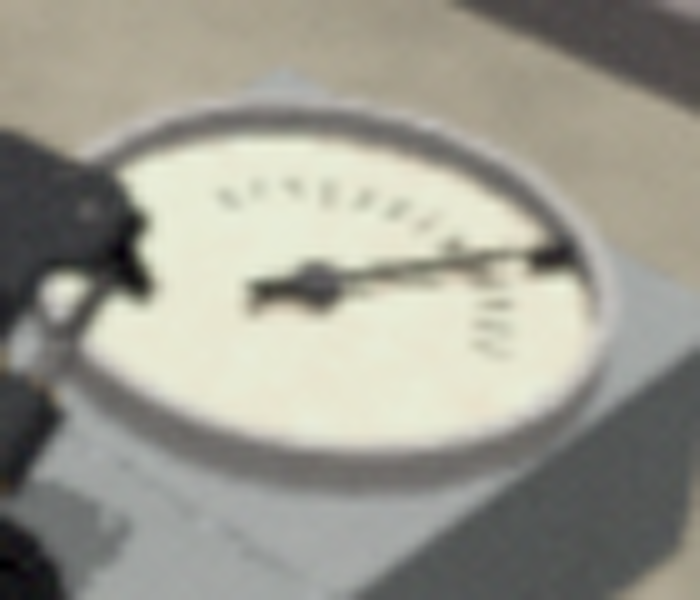

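```bash
cat > ang.py <<'E'
from h import *
def ang(p,off,sc,h,t,m,zn=.1,zm=.1):
    w=[onz(p,np.array(q)/sc+off,z) for q,z in((h,zn),(t,zn),(m,zm))]
    # mark relative to hub footprint on mark plane
    hub=onz(p,np.array(h)/sc+off,zn)
    a=[np.arctan2(*(q-hub)[[1,0]]) for q in w[1:]]; return a[0]-a[1]
if __name__=="__main__":
    S=np.load("scene.npy",allow_pickle=True).item(); D=np.load("side.npy",allow_pickle=True).item()
    for zm in(.1,.096): print(ang(S,(180,275),10,(303,207),(306,470),(290,508),zm=zm),ang(D,(360,205),10,(318,285),(545,255),(556,257),zm=zm))
E
python3 ang.py
```

```text
0.04688110995354977 0.020990867872804242
0.05632957988064513 -0.040199868443421716
```

```bash
python3 -m crank '0 0 .65 0 0 0 1;0 0 .65 0 0 0 1;0 0 0 0 0 0 1'; python3 kn.py .0 271; python3 - <<'E'
from h import *
p=viewer.camera("scene"); crop(p,"r_scene",180,275,240,335,10)
p=viewer.camera("side"); crop(p,"r_side",360,205,430,265,10)
E
```

```text
time: 30.22
position: [0.536, -0.2831, 0.0719]
tool_rot: [-0.656, 0.71, -0.188, 0.174]
ft_force: [1.3, -0.3, -2.5]
grip_width: 0.0159
G [ 0.52670277 -0.28423555  0.09007884]
t 30.23 pos [ 0.536  -0.2831  0.0719] F [ 1.3 -0.3 -2.5] w 0.0159
total turn [0.06 0.07 0.33] shift [ 0.05 -0.03 -0.04] | rows 1 : [0.06 0.07 0.33] [ 0.05 -0.03 -0.04]
q [-0.851  0.671  1.96   1.25   0.373  1.21 ]
phi [ -0.5  -0.  -90.6]
```

View pics/r_scene.png

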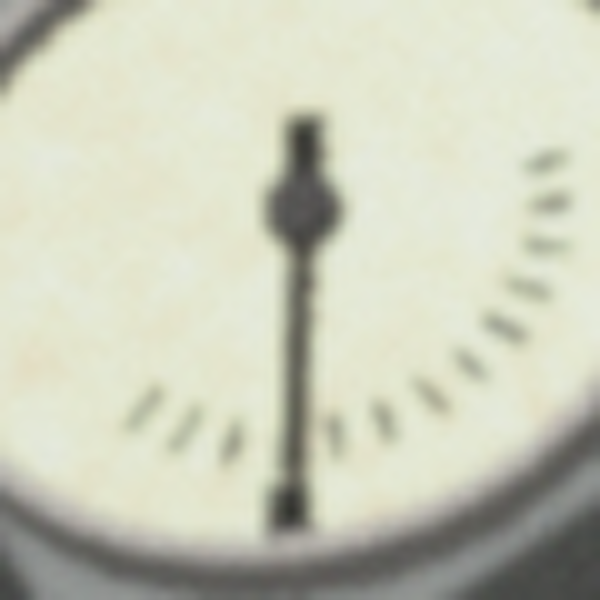

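View pics/r_side.png

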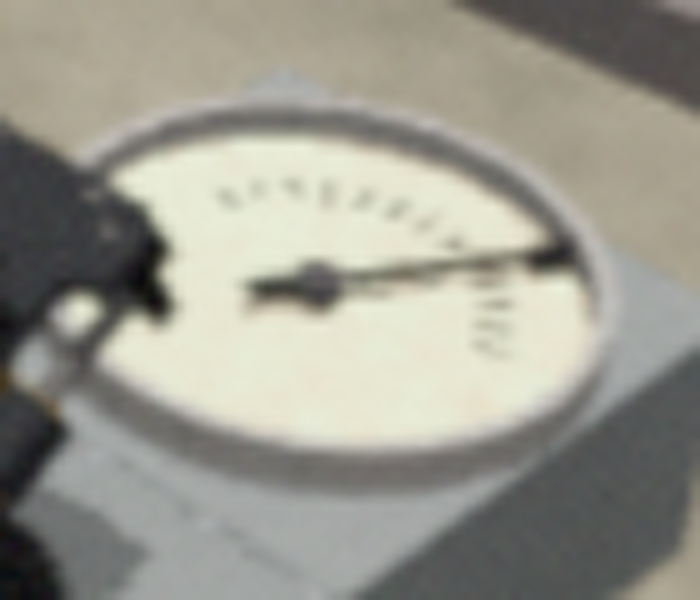

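The needle now runs straight into the mark: hub (303,207), tip (293,480), mark (290,508). Releasing and backing off.

```bash
python3 -m crank '0 0 0 0 0 0 -.3;0 0 0 0 0 0 -.3;0 0 0 0 0 0 -.3;0 0 0 0 0 0 -.3;0 0 0 0 0 0 -.3'; python3 -m crank '0 0 0 0 0 -.5 -.3;0 0 0 0 0 -.9 -.3;0 0 0 0 0 -.9 -.3;0 0 0 0 0 -.9 -.3;0 0 0 0 0 -.9 -.3'; python3 - <<'E'
from h import *
p=viewer.camera("scene"); crop(p,"s_scene",180,275,240,335,10); cv2.imwrite("pics/s_full.png",p["img"][:,:,::-1])
p=viewer.camera("side"); cv2.imwrite("pics/s_side.png",p["img"][:,:,::-1])
E
```

```text
time: 30.95
position: [0.5357, -0.2822, 0.0723]
tool_rot: [-0.657, 0.709, -0.188, 0.174]
ft_force: [0.6, -0.3, 0.4]
grip_width: 0.0539
time: 31.58
position: [0.4523, -0.2748, 0.2157]
tool_rot: [-0.658, 0.709, -0.185, 0.174]
ft_force: [-0.1, -1.2, 0.5]
grip_width: 0.0564
```

View pics/s_scene.png

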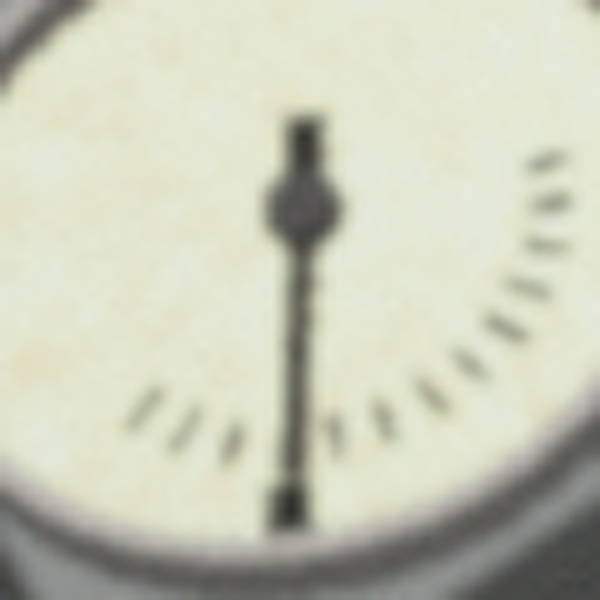

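View pics/s_full.png

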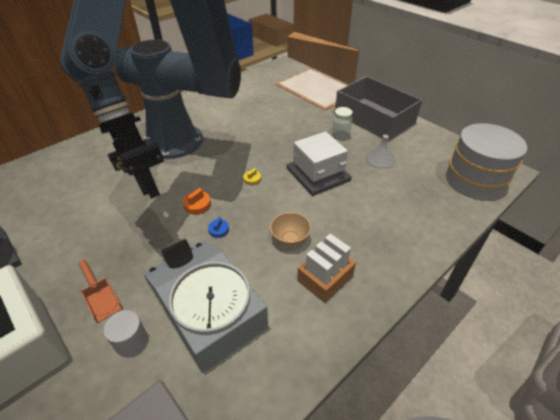

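View pics/s_side.png

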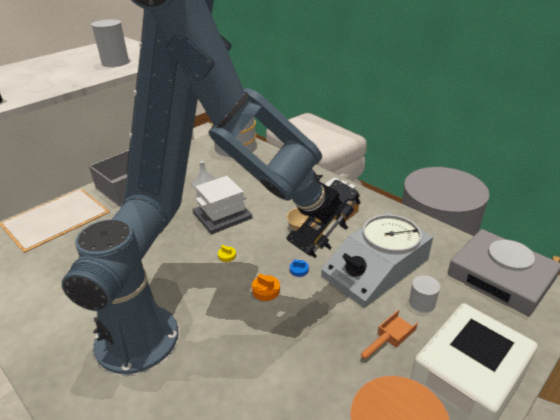

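```bash
python3 - <<'E'
from fit2 import *
p=viewer.camera("side"); v=(.492,.2488,-.2159,0.)
im=cv2.resize(p["img"][165:240,180:265],None,fx=8,fy=8,interpolation=cv2.INTER_CUBIC)
for th,col in((0,(255,0,0)),(.06,(0,200,0))):
    for b in(-.06,.06):
        u=(proj(p,shellpt((*v[:3],th),.12,.04,b))-(180,165))*8+4; cv2.drawMarker(im,tuple(int(k) for k in u),col,0,14)
cv2.imwrite("pics/t.png",im[:,:,::-1])
E
```

```text
(no output)
```

View pics/t.png

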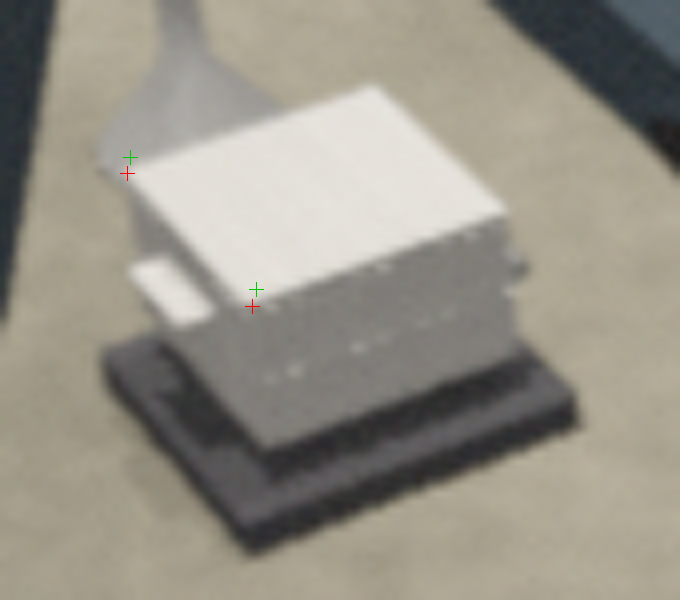

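The lid corners at (130,175) and (250,305) match the shut prediction (red crosses), with no gap at the rims.

```bash
python3 -m crank '0 0 0 0 0 0 -.3;0 0 0 0 0 0 -.3'; python3 -c "
from rig import robot
print(robot.hand_in())"
```

```text
time: 31.98
position: [0.4532, -0.2751, 0.2147]
tool_rot: [-0.658, 0.709, -0.186, 0.174]
ft_force: [-0.6, 0.0, -0.2]
grip_width: 0.0568
the job is handed in; nothing more can be done
None
```

The job is done and handed in at 32 s of the 72 s allowed; no verdict was reported. I set the larger blue puck rib up in the lower half of the cell and swung the upper half shut. I then turned the knob about 96° clockwise in small turns, let go and backed off.

**Last checks**
- **Puck:** centred between the inner walls and resting on the floor when last seen, before the lid closed over it.
- **Upper half:** its corners fall on the predicted shut position, and no gap shows at the rims. The fingertips stopped at 114 mm, the shut height.
- **Needle:** it points along the set mark, within about 0.02 rad in the scene view, and stayed there after release.
- **Bystanders:** none looks moved; this was by eye in the pictures only.
- **Robot:** clear of everything.

**What went wrong or disagreed**
- On the first grasp I lifted before the fingers had closed. The puck stayed where it was, and the second grasp held.
- Joint 6 read -2.853 at the first approach to the knob, right at its -2.85 end and 0.003 past the stated figure. I turned the tool half a turn and used the equivalent grip. If the range check is strict, that moment could count against the run.
- The two fixed cameras disagreed by about 8 mm on the puck's x position. The wrist camera settled it before the grasp.

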